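# Load the test cell, feeling which way round each plate goes

## Task

Move every plate from the grey rack into a slot of the white test cell, one to a slot, upright and fully home. One end of each plate's foot has a hidden step that must go over the ceramic stud in its slot, so feel for the step first (the loose steel block is there to try the foot on), turn the plate round where needed, and never let anything touch the brittle studs. When all plates are home, push the cell's contact rail by its black post fully up to them; leave the jars standing.

Things in the scene. Friction and masses are not known exactly. Their poses are not given: they have to be found in the camera images.
- plate_1: metal plate 60 mm (own x) x 12 mm (own y) x 95 mm tall (own z), 0.1-0.2 kg, upright in a rack slot at the start; origin: centre of the 60 x 12 underside. Looks the same both ways round, but one end of its foot is cut away: a step 15 mm long (own x), 12 mm high, through the thickness, hidden in the slot. Whether own +x or -x end differs by plate and must be felt. May be absent
- plate_2: metal plate 60 mm (own x) x 12 mm (own y) x 95 mm tall (own z), 0.1-0.2 kg, upright in a rack slot at the start; origin: centre of the 60 x 12 underside. Looks the same both ways round, but one end of its foot is cut away: a step 15 mm long (own x), 12 mm high, through the thickness, hidden in the slot. Whether own +x or -x end differs by plate and must be felt. May be absent
- plate_3: metal plate 60 mm (own x) x 12 mm (own y) x 95 mm tall (own z), 0.1-0.2 kg, upright in a rack slot at the start; origin: centre of the 60 x 12 underside. Looks the same both ways round, but one end of its foot is cut away: a step 15 mm long (own x), 12 mm high, through the thickness, hidden in the slot. Whether own +x or -x end differs by plate and must be felt. May be absent
- plate_4: metal plate 60 mm (own x) x 12 mm (own y) x 95 mm tall (own z), 0.1-0.2 kg, upright in a rack slot at the start; origin: centre of the 60 x 12 underside. Looks the same both ways round, but one end of its foot is cut away: a step 15 mm long (own x), 12 mm high, through the thickness, hidden in the slot. Whether own +x or -x end differs by plate and must be felt. May be absent
- rack: fixed storage rack, a plain grey slotted block 85 mm (own x) by 236 mm (own y), 26 mm high, four slots side by side along own y, 62 mm apart, each 63 mm along own x, 15.5 mm along own y, 22 mm deep; origin under its centre. The plates' feet stand 22 mm deep in these slots, one plate a slot
- cell: fixed test cell, a plain white slotted block 85 mm (own x) by 236 mm (own y), 26 mm high, four slots side by side along own y, 62 mm apart; origin under its centre. Two guide feet on its own -x side, up to 26 mm high, carry the contact rail
- slot_1 (a point): centre of the floor of one cell slot, 4 mm above the bench; same axes as the cell. The slot is 63 mm along own x, 14.4 mm along own y, 22 mm deep, its long mouth edges flared by 4 mm. A plate fully home has its origin here, with its x axis along the slot, either way round
- slot_2 (a point): centre of the floor of one cell slot, 4 mm above the bench; same axes as the cell. The slot is 63 mm along own x, 14.4 mm along own y, 22 mm deep, its long mouth edges flared by 4 mm. A plate fully home has its origin here, with its x axis along the slot, either way round
- slot_3 (a point): centre of the floor of one cell slot, 4 mm above the bench; same axes as the cell. The slot is 63 mm along own x, 14.4 mm along own y, 22 mm deep, its long mouth edges flared by 4 mm. A plate fully home has its origin here, with its x axis along the slot, either way round
- slot_4 (a point): centre of the floor of one cell slot, 4 mm above the bench; same axes as the cell. The slot is 63 mm along own x, 14.4 mm along own y, 22 mm deep, its long mouth edges flared by 4 mm. A plate fully home has its origin here, with its x axis along the slot, either way round
- stud_1: brittle white ceramic stud, 9 mm across and 10 mm high on the floor of slot_1, 24.5 mm along x from the slot's centre, at the end given by this pose; origin: centre of its foot. A plate with its step over the stud goes fully home with about 2 mm to spare; the other way round its foot lands on the stud
- stud_2: brittle white ceramic stud, 9 mm across and 10 mm high on the floor of slot_2, 24.5 mm along x from the slot's centre, at the end given by this pose; origin: centre of its foot. A plate with its step over the stud goes fully home with about 2 mm to spare; the other way round its foot lands on the stud
- stud_3: brittle white ceramic stud, 9 mm across and 10 mm high on the floor of slot_3, 24.5 mm along x from the slot's centre, at the end given by this pose; origin: centre of its foot. A plate with its step over the stud goes fully home with about 2 mm to spare; the other way round its foot lands on the stud
- stud_4: brittle white ceramic stud, 9 mm across and 10 mm high on the floor of slot_4, 24.5 mm along x from the slot's centre, at the end given by this pose; origin: centre of its foot. A plate with its step over the stud goes fully home with about 2 mm to spare; the other way round its foot lands on the stud
- rail (a joint): the cell's contact rail, slide in m: about 0 to 0.008 at the start (drawn back), 0.030 pushed fully up to the plates' edges (its stop); it moves along the cell's own +x, needs about 2 to 3 N and stays where it is left
- rail_post (a point): top centre of the black square post, 14 x 14 mm, by which the rail is moved; the post stands 38 mm proud of the rail bar (bar 10 x 230 mm, its top 40 mm above the bench), its top 78 mm above the bench
- feeler: loose steel feeler block, 60 x 60 x 25 mm high, 0.6 kg, origin at the centre of its underside, flat on the bench; the end of a plate's foot can be let down on its edge to feel whether that end is full or stepped
- jar_a: white lidded jar, 71 mm across, 70 mm high, standing on the bench; origin at the centre of its underside
- jar_b: white lidded jar, 73 mm across, 85 mm high, standing on the bench; origin at the centre of its underside
Mind the look-alikes: they are no part of the job. What is shaped like the plate_2 but purple is not meant.

How it is judged:
On the way, in this order (a step that is already met when the one before it is completed fails the run):
1. every plate that is there stands fully home in a slot of the cell (((horizontal distance between plate_1 and slot_1 below 0.004 m and z of plate_1 in the frame of slot_1 below 0.003 m and angle between the x axis of plate_1 and the x axis of slot_1, either way round below 0.06 rad and angle between plate_1's own z axis and vertical below 0.06 rad) or (horizontal distance between plate_1 and slot_2 below 0.004 m and z of plate_1 in the frame of slot_2 below 0.003 m and angle between the x axis of plate_1 and the x axis of slot_2, either way round below 0.06 rad and angle between plate_1's own z axis and vertical below 0.06 rad) or (horizontal distance between plate_1 and slot_3 below 0.004 m and z of plate_1 in the frame of slot_3 below 0.003 m and angle between the x axis of plate_1 and the x axis of slot_3, either way round below 0.06 rad and angle between plate_1's own z axis and vertical below 0.06 rad) or (horizontal distance between plate_1 and slot_4 below 0.004 m and z of plate_1 in the frame of slot_4 below 0.003 m and angle between the x axis of plate_1 and the x axis of slot_4, either way round below 0.06 rad and angle between plate_1's own z axis and vertical below 0.06 rad)) and ((horizontal distance between plate_2 and slot_1 below 0.004 m and z of plate_2 in the frame of slot_1 below 0.003 m and angle between the x axis of plate_2 and the x axis of slot_1, either way round below 0.06 rad and angle between plate_2's own z axis and vertical below 0.06 rad) or (horizontal distance between plate_2 and slot_2 below 0.004 m and z of plate_2 in the frame of slot_2 below 0.003 m and angle between the x axis of plate_2 and the x axis of slot_2, either way round below 0.06 rad and angle between plate_2's own z axis and vertical below 0.06 rad) or (horizontal distance between plate_2 and slot_3 below 0.004 m and z of plate_2 in the frame of slot_3 below 0.003 m and angle between the x axis of plate_2 and the x axis of slot_3, either way round below 0.06 rad and angle between plate_2's own z axis and vertical below 0.06 rad) or (horizontal distance between plate_2 and slot_4 below 0.004 m and z of plate_2 in the frame of slot_4 below 0.003 m and angle between the x axis of plate_2 and the x axis of slot_4, either way round below 0.06 rad and angle between plate_2's own z axis and vertical below 0.06 rad)) and ((horizontal distance between plate_3 and slot_1 below 0.004 m and z of plate_3 in the frame of slot_1 below 0.003 m and angle between the x axis of plate_3 and the x axis of slot_1, either way round below 0.06 rad and angle between plate_3's own z axis and vertical below 0.06 rad) or (horizontal distance between plate_3 and slot_2 below 0.004 m and z of plate_3 in the frame of slot_2 below 0.003 m and angle between the x axis of plate_3 and the x axis of slot_2, either way round below 0.06 rad and angle between plate_3's own z axis and vertical below 0.06 rad) or (horizontal distance between plate_3 and slot_3 below 0.004 m and z of plate_3 in the frame of slot_3 below 0.003 m and angle between the x axis of plate_3 and the x axis of slot_3, either way round below 0.06 rad and angle between plate_3's own z axis and vertical below 0.06 rad) or (horizontal distance between plate_3 and slot_4 below 0.004 m and z of plate_3 in the frame of slot_4 below 0.003 m and angle between the x axis of plate_3 and the x axis of slot_4, either way round below 0.06 rad and angle between plate_3's own z axis and vertical below 0.06 rad)) and ((horizontal distance between plate_4 and slot_1 below 0.004 m and z of plate_4 in the frame of slot_1 below 0.003 m and angle between the x axis of plate_4 and the x axis of slot_1, either way round below 0.06 rad and angle between plate_4's own z axis and vertical below 0.06 rad) or (horizontal distance between plate_4 and slot_2 below 0.004 m and z of plate_4 in the frame of slot_2 below 0.003 m and angle between the x axis of plate_4 and the x axis of slot_2, either way round below 0.06 rad and angle between plate_4's own z axis and vertical below 0.06 rad) or (horizontal distance between plate_4 and slot_3 below 0.004 m and z of plate_4 in the frame of slot_3 below 0.003 m and angle between the x axis of plate_4 and the x axis of slot_3, either way round below 0.06 rad and angle between plate_4's own z axis and vertical below 0.06 rad) or (horizontal distance between plate_4 and slot_4 below 0.004 m and z of plate_4 in the frame of slot_4 below 0.003 m and angle between the x axis of plate_4 and the x axis of slot_4, either way round below 0.06 rad and angle between plate_4's own z axis and vertical below 0.06 rad))), for 0.3 s.
2. the contact rail is pushed fully up to the plates (value of joint rail above 0.027 m), for 0.2 s.
At the end, for the whole second after the job is handed in: Every plate that is there stands at rest in a cell slot of its own (origin within 4 mm of the slot's centre and less than 3 mm above its floor, upright and along the slot within 0.06 rad), the contact rail is past 27 of its 30 mm, and both jars stand upright (all of step 1 and value of joint rail above 0.027 m and angle between each of jar_a, jar_b's own z axis and vertical below 0.2 rad and linear speed of each of plate_1, plate_2, plate_3, plate_4 below 0.02 m/s); the robot touches nothing.
It fails at once if something touches a ceramic stud (more than 0.5 N) (contact force between any of stud_1, stud_2, stud_3, stud_4 and anything else above 0.5 N).
It fails at once if a jar is tipped over (angle between any of jar_a, jar_b's own z axis and vertical above 0.5 rad).
Of plate_1, plate_2, plate_3, plate_4 only 3 to 4 are there at a start; the rules pass over those that are not, and their reading is None.
At some moment in a run one of feeler may be knocked a few centimetres aside while the robot is not near it.
Once in a run the grip may slacken for a moment while it holds something.
It also fails if it takes over 210 s, if anything falls off the work surface, if the arm or the gripper's body presses on something with over 40 N, if the wrist force passes 120 N, or if a joint passes its speed limit or range.

## Robot

A 6-joint arm with a two-finger parallel gripper is mounted at the origin on a cart in front of the work surface, level with it; the furniture and walls round the work are solid. World frame = base frame: x ahead of the robot, y to its left, z up, the work surface at z = 0. Lengths are in m, angles in rad, forces in N, time in s.
With the tool pointing down it reaches from about 0.375 to 0.9 m from the base axis. Payload 3.1 kg.
Tool frame: the origin (TCP) lies midway between the tips of the shut fingers; the grasp point (between the pads) lies 19 mm behind it; z points along the fingers, y is the direction in which the jaws open and shut (so a half turn about z gives the same grasp; the last joint's range is limited). The gripper opens to 87 mm and grips with 3 to 60 N. Pads are 19 mm wide; open, the fingers measure 117 mm over their backs; the gripper's body (75 mm by 190 mm) begins 51 mm behind the grasp point.
Start: joints at [0.996, 0.527, 1.433, -0, 1.181, -0.178], TCP at [0.242, 0.576, 0.223] pointing down, gripper open.
Joint ranges: [-3.08, 3.08], [-0.75, 2.2], [0.22, 2.44], [-1.43, 4.57], [0, 2.65], [-2.85, 2.85]. Speed limits (rad/s): [2.79, 2.79, 3.14, 3.14, 3.14, 3.14].

## Interface

Orientations are given as a unit quaternion [w, x, y, z].
In Python, from plant import observe, snapshot, get_calibration, hand_in gives the robot as it stands.
- The arm moves only by the shell command python3 -m creep 'ROWS' [FORCE]. ROWS is JSON, one flat list of numbers, 5 for each row, row after row: the shift along the world's x, y, z in m, then the turn about the world's z in rad, then the finger opening in m, from 0 to 0.087. In form: [tx, ty, tz, yaw, claw, tx, ty, tz, yaw, claw, ...]. A call has 1 to 8 rows; each row is the pose to reach, as a shift and turn from the pose commanded when the call began; what a row does not reach only later rows make up. A row lasts 1/10 s, in which the tool goes at most 50 mm and 8.59 degrees, less where a joint would pass 70% of its speed; a pose out of reach is approached as far as the arm can. A call with a gripper value outside its range is refused whole. The fingers move at their own pace and stop on an object; FORCE is the grip in N (left out, the last holds). Time passes only in rows, so rows that repeat a pose let the fingers close. It gives the time, the measured TCP pose, the force and the opening at its end, in the units of the state.
- observe(): the state, without advancing time (a new reading comes with each control period).
- snapshot(name): name is "scene" or "top" or "wrist"; returns (picture, depth): 400x640x3 uint8, blue, green, red; 400x640 float32, m along the optical axis (not along the pixel's ray), 0 where there is no reading.
- get_calibration(name): a dict with "intrinsics" (3x3 intrinsics, pixels), "world_from_camera" (4x4, takes a point from camera to world coordinates). Camera axes: x right, y up, looking along -z (the intrinsics and any distortion apply to the point x, -y, -z); pixel columns grow to the right and rows downward; lengths in m; the calibration is good to about 2 mm. A picture is of the moment at which its call begins: read the wrist's pose just before it. get_calibration takes no time and is no camera call; for the wrist camera it gives the pose at the moment of the call.
- hand_in(): hands the job in, once; it reports no verdict.
The state is a dict: "time": time; "joint_positions": joint angles; "joint_velocities": joint speeds; "tau": joint torques, N m; "eef_pos": TCP position; "tool_rot": TCP orientation; "force": force on the tool from outside, world axes, zero at the start; "moment": the same for the moment, N m; "gripper_width": finger opening in m.
Only numpy, scipy, OpenCV 4.12 (cv2) and the standard library are available. Lean on these libraries where they do the work, as an engineer would, in place of code of your own. Each camera call takes 0.05 s, during which the arm holds its last target.

## Working session

There is one attempt and no reset: what is moved stays moved. The work goes in short steps, Python scripts to look and compute and a shell command to move; the robot and the scene stay as the last step left them, time stands still between calls to the robot, and variables do not carry over. Pictures are saved under pics/ and viewed, and the job is handed in when it is done.

```bash
ls; mkdir -p pics
python3 - <<'E'
from plant import *
import cv2,json
print(observe())
for n in ["scene","top","wrist"]:
    c=get_calibration(n); print(n,c)
    p,d=snapshot(n); cv2.imwrite(f"pics/{n}0.png",p)
    import numpy as np; np.save(f"pics/{n}0.npy",d)
E
```

```text
pics
{'time': 0.0, 'joint_positions': array([ 9.95469853e-01,  5.28433318e-01,  1.43389620e+00,  8.30182251e-06,
        1.18138817e+00, -1.78534748e-01]), 'joint_velocities': array([ 0.00041077, -0.00080858,  0.00081197, -0.00107665, -0.00077304,
       -0.00129626]), 'tau': array([-2.39667343e-04, -4.40041029e+01, -1.76591760e+01,  6.32470055e-02,
        5.82703308e-02, -1.74577690e-04]), 'eef_pos': array([0.24112764, 0.57582605, 0.22159375]), 'tool_rot': array([-3.94647366e-04,  1.97098352e-01,  9.80383145e-01, -9.86513006e-04]), 'force': array([-0.15264048, -0.57298323,  0.35192712]), 'moment': array([ 0.05059066, -0.00687302, -0.04041951]), 'gripper_width': 0.08680094212818616}
scene {'intrinsics': array([[378.54305867,   0.        , 318.20159958],
       [  0.        , 378.54305867, 196.59506673],
       [  0.        ,   0.        ,   1.        ]]), 'world_from_camera': array([[ 0.76944232,  0.42815705, -0.47396208,  0.05881974],
       [-0.63869848,  0.51023011, -0.57595962, -0.56211697],
       [-0.00477145,  0.74588657,  0.6660559 ,  0.70826573],
       [ 0.        ,  0.   
[... 219 characters left out ...]
om_camera': array([[ 0.01124695,  0.9800984 , -0.19819341,  0.32517145],
       [-0.99993197,  0.01041093, -0.00525975, -0.00351891],
       [-0.00309169,  0.19823908,  0.98014882,  1.0490714 ],
       [ 0.        ,  0.        ,  0.        ,  1.        ]])}
wrist {'intrinsics': array([[341.64983453,   0.        , 314.61092087],
       [  0.        , 341.64983453, 198.60581123],
       [  0.        ,   0.        ,   1.        ]]), 'world_from_camera': array([[ 0.38642511, -0.89418114, -0.22608786,  0.17918143],
       [ 0.92231524,  0.37378341,  0.09808441,  0.60314836],
       [-0.00319734, -0.24642656,  0.96915619,  0.3832079 ],
       [ 0.        ,  0.        ,  0.        ,  1.        ]])}
```

View pics/scene0.png

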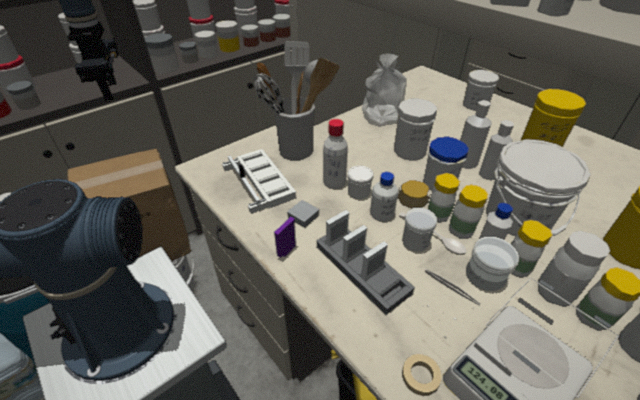

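View pics/top0.png

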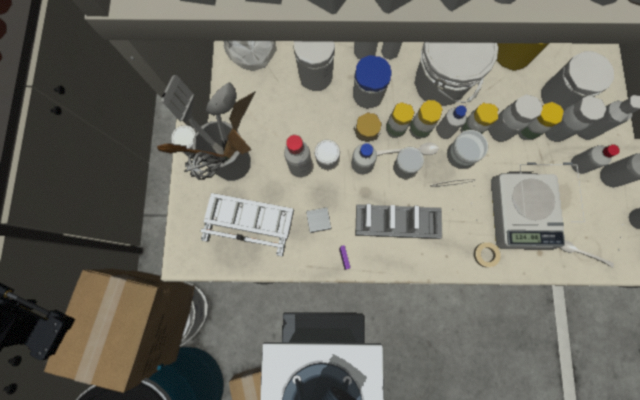

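View pics/wrist0.png

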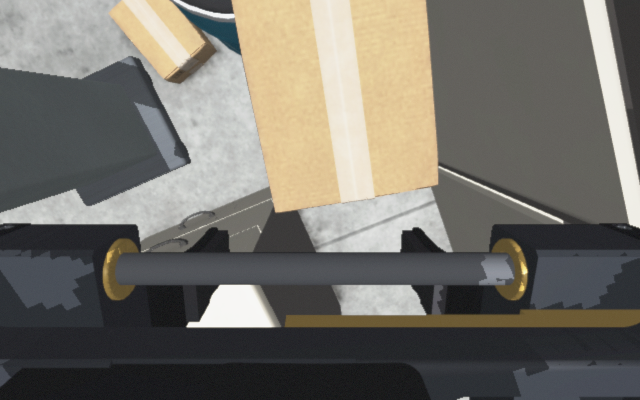

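The scene shows three plates in the rack (right-hand slot empty), the cell at left with its rail and post on the near side, the feeler block between them, and the purple decoy in front. Next I enlarge the top view.

```bash
cat > h.py <<'E'
from plant import *
import cv2, numpy as np
np.set_printoptions(precision=4,suppress=True)
def crop(img,r,name,s):
    x0,y0,x1,y1=r
    c=cv2.resize(img[y0:y1,x0:x1],None,fx=s,fy=s,interpolation=cv2.INTER_CUBIC); cv2.imwrite(name,c)
def pt(cal,u,v,d):
    K=cal["intrinsics"];T=cal["world_from_camera"]
    p=np.array([(u-K[0,2])/K[0,0]*d,-(v-K[1,2])/K[1,1]*d,-d,1]); return (T@p)[:3]
def ray(cal,u,v,z):
    a=pt(cal,u,v,0.);b=pt(cal,u,v,1.); t=(z-a[2])/(b[2]-a[2]); return a+t*(b-a)
def proj(cal,P):
    K=cal["intrinsics"];T=np.linalg.inv(cal["world_from_camera"])
    q=T@np.append(P,1); return K[0,0]*q[0]/-q[2]+K[0,2], K[1,1]*-q[1]/-q[2]+K[1,2]
def st():
    o=observe(); print('t',round(o['time'],2),'p',o['eef_pos'],'F',o['force'],'M',o['moment'],'w',round(o['gripper_width'],4))
    from scipy.spatial.transform import Rotation as R
    w,x,y,z=o['tool_rot']; A=R.from_quat([x,y,z,w]).as_matrix(); print('yaxis ang deg',np.degrees(np.arctan2(A[1,1],A[0,1]))%180,'z',A[:,2],'q6',o['joint_positions'])
    return o
E
python3 - <<'E'
from h import *
p=cv2.imread("pics/top0.png"); crop(p,(190,180,350,280),"pics/t1.png",5); crop(p,(340,190,460,260),"pics/t2.png",6)
E
```

```text
(no output)
```

View pics/t1.png

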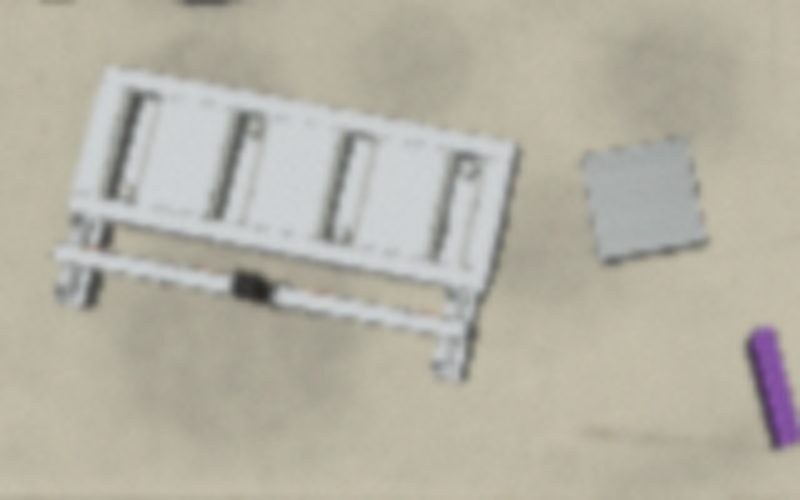

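View pics/t2.png

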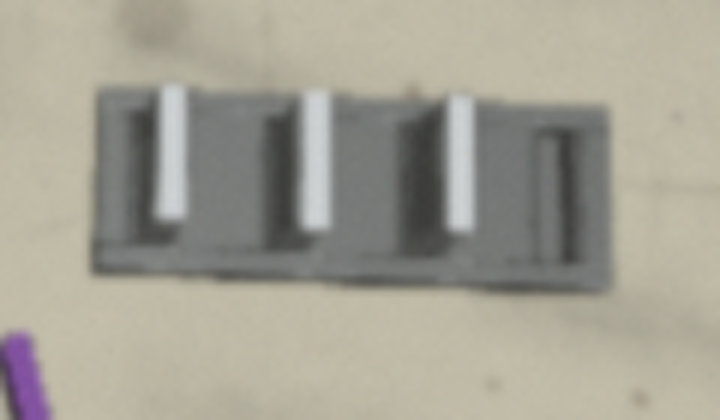

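Enlarged: the cell's studs seem to be at the near, far, near, far ends from left to right; the post is at about (250,287) in the crop. The rack's three plates stand in its left three slots. Computing rough poses.

Run:
```python
from h import *
c=get_calibration("top")
def f(pts,ox,oy,s,z):
    return np.array([ray(c,ox+(x+.5)/s-.5,oy+(y+.5)/s-.5,z) for x,y in pts])
def rect(n,P):
    print(n,P[:,:2].tolist()); print(' centre',P.mean(0)); e=P[1]-P[0]; print(' len',np.linalg.norm(P[1]-P[0]),np.linalg.norm(P[2]-P[1]),'ang y deg',np.degrees(np.arctan2(e[1],e[0])))
rect('rack',f([(96,88),(608,106),(609,285),(93,270)],340,190,6,.026))
rect('cell',f([(108,68),(518,143),(488,280),(73,204)],190,180,5,.026))
rect('feeler',f([(583,155),(685,137),(707,241),(604,262)],190,180,5,.025))
for q in ([(160,85),(187,85),(187,219),(156,219)],[(302,90),(330,90),(330,230),(302,230)],[(447,95),(474,95),(474,232),(446,232)]):
    rect('plate',f(q,340,190,6,.099))
print('post',f([(252,287)],190,180,5,.078))
print('slot studs',f([(128,190),(254,125),(346,232),(470,165)],190,180,5,.012))
```

```text
rack [[0.5230167654020214, -0.08802243153950948], [0.5170451783588343, -0.32528494073909625], [0.4339590364779574, -0.32149855716248693], [0.4382497547667837, -0.08615489773915623]]
 centre [ 0.4781 -0.2052  0.026 ]
 len 0.23733764582024983 0.08317237325722063 ang y deg -91.44175545220968
cell [[0.5503055383174642, 0.3171760980442804], [0.5099680724878232, 0.08565808792642933], [0.43342391926242735, 0.10004096196257142], [0.47303097598127286, 0.33110613207064143]]
 centre [0.4917 0.2085 0.026 ]
 len 0.23500574494783494 0.07788372396420451 ang y deg -99.88345304284763
feeler [[0.5037505385191927, 0.049377300285184986], [0.5145423124759437, -0.007289278038885378], [0.4563730321771078, -0.019972592849678287], [0.44414067299356863, 0.03660659707097845]]
 centre [0.4797 0.0147 0.025 ]
 len 0.05768503691679161 0.059535969338495046 ang y deg -79.21751696210569
plate [[0.5105127747530083, -0.10961734170397816], [0.5106368196881604, -0.1212667035223081], [0.4524130338981876, -0.12045758171513297], [0.45226980443039166, -0.10724178086259914]]
 centre [ 0.4815 -0.1146  0.099 ]
 len 0.011650022228317868 0.058229407603164654 ang y deg -89.38992515076357
plate [[0.5089674119802947, -0.17082159831433325], [0.509096028197987, -0.18289215075988602], [0.4483559159602667, -0.18128093018020064], [0.44822654260476863, -0.1693605262889283]]
 centre [ 0.4787 -0.1761  0.099 ]
 len 0.012071237652879405 0.06076147847450116 ang y deg -89.38951530080492
plate [[0.5074378332986698, -0.2332386394428913], [0.5075618331832518, -0.24486815082706295], [0.4481643930168494, -0.24253763637425213], [0.44803506103746504, -0.2306241064304078]]
 centre [ 0.4778 -0.2378  0.099 ]
 len 0.011630172440938023 0.05944314254761527 ang y deg -89.3891058197839
post [[0.4229 0.2176 0.078 ]]
slot studs [[0.4833 0.3053 0.012 ]
 [0.5212 0.2366 0.012 ]
 [0.4609 0.1817 0.012 ]
 [0.4996 0.1136 0.012 ]]
```

Run:
```python
from h import *
c=get_calibration("top"); d=np.load("pics/top0.npy")
v,u=np.mgrid[0:400,0:640]; K=c["intrinsics"];T=c["world_from_camera"]
P=np.stack([(u-K[0,2])/K[0,0]*d,-(v-K[1,2])/K[1,1]*d,-d],-1)@T[:3,:3].T+T[:3,3]
P=P[d>0]
print('rows x, cols y (0.45..-0.4), max height mm')
ys=np.arange(.45,-.4,-.05); print('      ',(ys*100).round().astype(int))
for x in np.arange(.30,.80,.05):
    print(round(x,2),[int(1000*max([P[(P[:,0]>=x)&(P[:,0]<x+.05)&(P[:,1]<=y)&(P[:,1]>y-.05)][:,2].max(initial=0)])) for y in ys])
```

```text
rows x, cols y (0.45..-0.4), max height mm
       [ 45  40  35  30  25  20  15  10   5   0  -5 -10 -15 -20 -25 -30 -35]
0.3 [6, 7, 6, 5, 5, 4, 6, 6, 5, 5, 97, 5, 5, 6, 5, 6, 6]
0.35 [6, 6, 7, 6, 5, 7, 30, 6, 5, 98, 99, 6, 6, 5, 7, 5, 6]
0.4 [5, 4, 46, 45, 82, 45, 43, 26, 28, 98, 93, 30, 92, 99, 32, 30, 6]
0.45 [6, 6, 39, 33, 32, 30, 31, 30, 32, 31, 31, 103, 102, 102, 31, 31, 5]
0.5 [5, 7, 270, 285, 31, 30, 30, 29, 30, 30, 30, 102, 102, 102, 30, 30, 7]
0.55 [5, 278, 274, 286, 253, 287, 5, 6, 5, 5, 4, 5, 6, 6, 5, 13, 12]
0.6 [5, 280, 278, 232, 288, 301, 140, 204, 154, 73, 132, 134, 86, 88, 88, 5, 88]
0.65 [104, 103, 324, 280, 294, 324, 129, 202, 145, 73, 131, 135, 85, 88, 85, 9, 89]
0.7 [104, 553, 542, 519, 518, 518, 519, 518, 541, 550, 547, 548, 537, 543, 518, 518, 519]
0.75 [5, 531, 529, 518, 525, 528, 523, 528, 535, 537, 536, 537, 538, 536, 528, 524, 519]
```

Run:
```python
from h import *
for n in("top","scene"):
    c=get_calibration(n); d=np.load(f"pics/{n}0.npy")
    v,u=np.mgrid[0:400,0:640]; K=c["intrinsics"];T=c["world_from_camera"]
    P=np.stack([(u-K[0,2])/K[0,0]*d,-(v-K[1,2])/K[1,1]*d,-d],-1)@T[:3,:3].T+T[:3,3]
    P=P[d>0]; P=P[P[:,2]>.1]
    for y in np.arange(.40,.1,-.02):
        Q=P[(P[:,1]<=y)&(P[:,1]>y-.02)&(P[:,0]>.35)]
        if len(Q):
            i=Q[:,0].argsort()[:2]; print(n,round(y,2),Q[i].round(3).tolist())
```

```text
top 0.4 [[0.668, 0.381, 0.101], [0.67, 0.387, 0.102]]
top 0.38 [[0.595, 0.361, 0.268], [0.595, 0.366, 0.261]]
top 0.36 [[0.595, 0.354, 0.263], [0.595, 0.355, 0.256]]
top 0.34 [[0.599, 0.34, 0.245], [0.6, 0.339, 0.235]]
top 0.32 [[0.545, 0.303, 0.271], [0.546, 0.302, 0.267]]
top 0.3 [[0.535, 0.28, 0.251], [0.536, 0.281, 0.256]]
top 0.28 [[0.534, 0.279, 0.247], [0.534, 0.278, 0.246]]
top 0.26 [[0.54, 0.259, 0.243], [0.541, 0.26, 0.247]]
top 0.24 [[0.597, 0.24, 0.156], [0.598, 0.239, 0.152]]
top 0.22 [[0.611, 0.201, 0.221], [0.612, 0.2, 0.224]]
top 0.2 [[0.602, 0.184, 0.234], [0.602, 0.181, 0.248]]
top 0.18 [[0.595, 0.163, 0.268], [0.596, 0.166, 0.265]]
top 0.16 [[0.594, 0.159, 0.278], [0.596, 0.16, 0.285]]
top 0.14 [[0.729, 0.135, 0.465], [0.729, 0.125, 0.471]]
top 0.12 [[0.621, 0.1, 0.116], [0.626, 0.103, 0.116]]
top 0.1 [[0.608, 0.082, 0.115], [0.608, 0.081, 0.123]]
scene 0.4 [[0.733, 0.381, 0.403], [0.733, 0.381, 0.307]]
scene 0.38 [[0.597, 0.364, 0.261], [0.597, 0.36, 0.256]]
scene 0.36 [[0.595, 0.354, 0.27], [0.595, 0.348, 0.252]]
scene 0.34 [[0.602, 0.34, 0.267], [0.602, 0.336, 0.26]]
scene 0.32 [[0.548, 0.302, 0.267], [0.548, 0.304, 0.26]]
scene 0.3 [[0.537, 0.281, 0.263], [0.538, 0.29, 0.254]]
scene 0.28 [[0.533, 0.273, 0.247], [0.535, 0.276, 0.248]]
scene 0.26 [[0.538, 0.257, 0.243], [0.54, 0.259, 0.248]]
scene 0.24 [[0.597, 0.239, 0.12], [0.598, 0.238, 0.134]]
scene 0.22 [[0.611, 0.219, 0.161], [0.613, 0.219, 0.134]]
scene 0.2 [[0.603, 0.181, 0.231], [0.603, 0.18, 0.24]]
scene 0.18 [[0.598, 0.164, 0.264], [0.599, 0.17, 0.251]]
scene 0.16 [[0.595, 0.159, 0.273], [0.599, 0.16, 0.285]]
scene 0.14 [[0.73, 0.133, 0.462], [0.73, 0.129, 0.463]]
scene 0.12 [[0.729, 0.108, 0.463], [0.73, 0.106, 0.463]]
scene 0.1 [[0.609, 0.08, 0.122], [0.609, 0.081, 0.118]]
```

```bash
python3 -m creep '[0.03,-0.05,0,-0.149,0.04,0.06,-0.1,0,-0.298,0.04,0.09,-0.14,0,-0.447,0.04,0.12,-0.18,0,-0.596,0.04,0.14,-0.21,0,-0.745,0.04,0.15,-0.23,0,-0.894,0.04,0.16,-0.25,0,-1.043,0.04,0.17,-0.27,0,-1.19,0.04]' 40; python3 -m creep '[0.005,-0.02,0,-0.149,0.04,0.01,-0.04,0,-0.298,0.04,0.014,-0.06,0,-0.447,0.04,0.014,-0.08,0,-0.596,0.04,0.014,-0.1,-0.02,-0.745,0.04,0.014,-0.106,-0.02,-0.894,0.04,0.014,-0.106,-0.02,-1.043,0.04,0.014,-0.106,-0.02,-1.19,0.04]'; python3 -m creep '[0,0,0,-0.149,0.04,0,0,0,-0.298,0.04,0,0,0,-0.447,0.04,0,0,0,-0.54,0.04,0,0,0,-0.54,0.04,0,0,0,-0.54,0.04]'; python3 -c "
from h import *
st()
c=get_calibration('wrist');p,d=snapshot('wrist');cv2.imwrite('pics/w1.png',p);np.save('pics/w1.npy',d);np.savez('pics/w1c.npz',**c)"
```

```text
time: 0.95
eef_pos: [0.4119, 0.3051, 0.2223]
tool_rot: [-0.0, 0.715, 0.699, -0.0]
force: [-0.7, -0.9, -0.0]
gripper_width: 0.041
time: 1.75
eef_pos: [0.4253, 0.2, 0.2023]
tool_rot: [-0.0, 0.984, 0.178, -0.0]
force: [0.2, 0.1, 0.1]
gripper_width: 0.04
time: 2.35
eef_pos: [0.4254, 0.2004, 0.2025]
tool_rot: [0.0, 0.996, -0.086, -0.0]
force: [0.8, 0.1, 0.1]
gripper_width: 0.0396
t 2.35 p [0.4254 0.2004 0.2025] F [0.7819 0.09   0.1477] M [-0.0031  0.1604  0.016 ] w 0.0396
yaxis ang deg 80.0768408124916 z [-0.0003 -0.     -1.    ] q6 [0.202  0.3508 1.8323 0.     0.9589 1.9459]
```

View pics/w1.png

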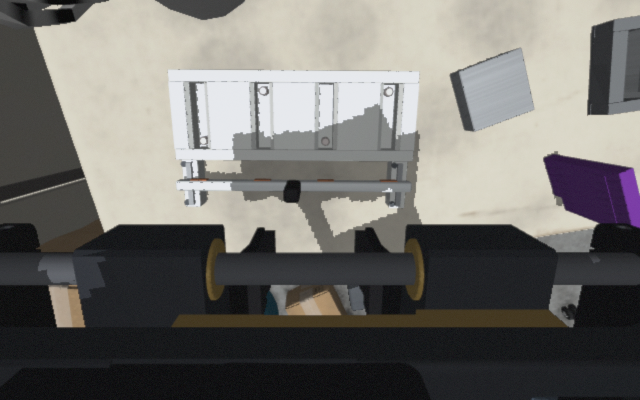

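The wrist view shows the cell cleanly: studs at (203,140) near end of slot A, (264,90) far end of B, (325,141) near end of C, (389,91) far end of D; post at (292,190). Enlarging to measure corners.

Run:
```python
from h import *
p=cv2.imread("pics/w1.png"); crop(p,(160,60,430,210),"pics/w1a.png",2.96)
crop(p,(440,40,550,140),"pics/w1b.png",5)
```

```text
(no output)
```

View pics/w1a.png

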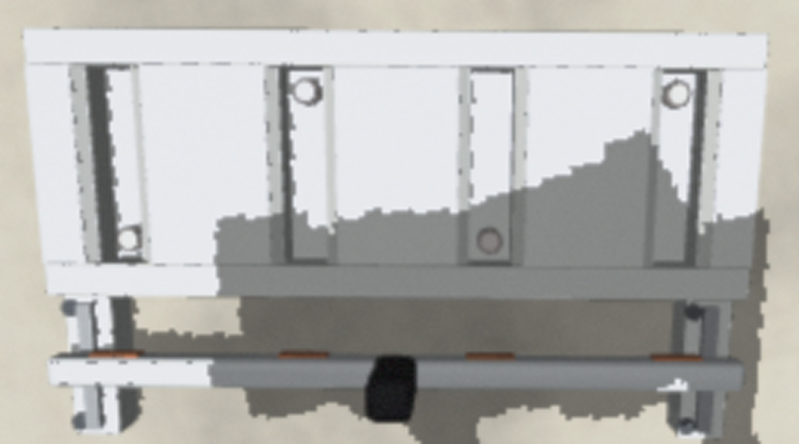

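View pics/w1b.png

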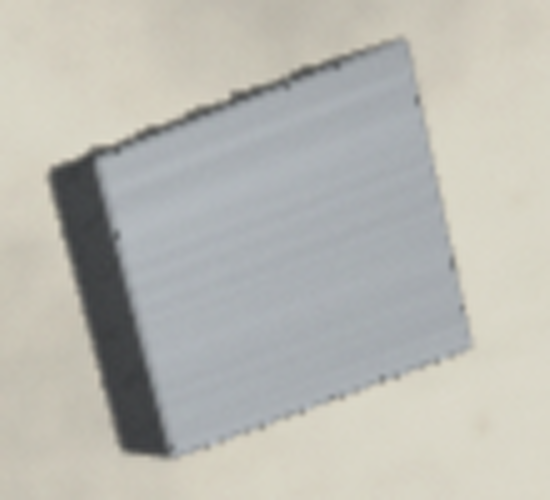

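```bash
cat > m1.py <<'E'
from h import *
c=dict(np.load('pics/w1c.npz'))
def f(pts,ox,oy,s,z):
    return np.array([ray(c,ox+(x+.5)/s-.5,oy+(y+.5)/s-.5,z) for x,y in pts])
P=f([(24,29),(768,33),(748,297),(48,295)],160,60,2.96,.026)
print(P[:,:2],P.mean(0)); 
for a,b in((0,1),(3,2),(3,0),(2,1)):
    e=P[b]-P[a]; print(np.linalg.norm(e),np.degrees(np.arctan2(e[1],e[0])))
s=f([(129,238),(306,91),(489,240),(677,94)],160,60,2.96,.014); print('studs',s)
e=P[1]-P[0]+P[2]-P[3]; 
# inner slot ends
q=f([(102,66),(682,69),(675,265),(110,264)],160,60,2.96,.026); print(q,q.mean(0))
F=f([(98,155),(405,38),(470,347),(170,455)],440,40,5,.025); print('feeler',F,F.mean(0))
for a,b in((0,1),(3,2),(3,0),(2,1)):
    e=F[b]-F[a]; print(np.linalg.norm(e),np.degrees(np.arctan2(e[1],e[0])))
print('post',f([(391,407)],160,60,2.96,.078), f([(391,388)],160,60,2.96,.078))
# model fit: cell centre+yaw from studs & corners
from scipy.optimize import least_squares
mod=[(.0425,.118),(.0425,-.118),(-.0425,-.118),(-.0425,.118)]; ms=[(-.0245,.093),(.0245,.031),(-.0245,-.031),(.0245,-.093)]
def r(x):
    R=np.array([[np.cos(x[2]),-np.sin(x[2])],[np.sin(x[2]),np.cos(x[2])]])
    return np.concatenate([(np.array(mod)@R.T+x[:2]-P[:,:2]).ravel(),(np.array(ms)@R.T+x[:2]-s[:,:2]).ravel()])
o=least_squares(r,[.49,.21,-.17]); print('fit',o.x,np.degrees(o.x[2]),(o.fun*1000).round(1))
x=o.x;R=np.array([[np.cos(x[2]),-np.sin(x[2])],[np.sin(x[2]),np.cos(x[2])]])
for n,y in zip('ABCD',(.093,.031,-.031,-.093)): print(n,R@np.array([0,y])+x[:2])
E
python3 m1.py
```

```text
[[0.552  0.3175]
 [0.5106 0.0871]
 [0.4285 0.1019]
 [0.4696 0.3328]] [0.4902 0.2099 0.026 ]
0.23411338353795408 -100.19990087732738
0.23450618374933305 -100.09514577085895
0.08384123409697912 -10.483482225913788
0.08341145776372275 -10.2153948624246
studs [[0.483  0.3053 0.014 ]
 [0.5195 0.2357 0.014 ]
 [0.4611 0.1842 0.014 ]
 [0.4975 0.115  0.014 ]]
[[0.5371 0.2962 0.026 ]
 [0.5045 0.1151 0.026 ]
 [0.4433 0.1248 0.026 ]
 [0.476  0.3097 0.026 ]] [0.4902 0.2115 0.026 ]
feeler [[ 0.5044  0.0499  0.025 ]
 [ 0.515  -0.0073  0.025 ]
 [ 0.4572 -0.0181  0.025 ]
 [ 0.4467  0.0399  0.025 ]] [0.4808 0.0161 0.025 ]
0.058124279574167555 -79.46723673949128
0.058970995081302886 -79.70920070211658
0.0585559749313178 9.831769585108109
0.058800773489499525 10.65923707073435
post [[0.424  0.2213 0.078 ]] [[0.4296 0.2202 0.078 ]]
fit [ 0.4902  0.2099 -0.1785] -10.224683465696904 [ 1.   1.   0.5 -0.9 -1.  -0.6 -0.2  0.8 -0.4  0.5  0.3  0.4 -0.5 -0.4
  0.3 -0.9]
A [0.5067 0.3015]
B [0.4957 0.2405]
C [0.4847 0.1794]
D [0.4737 0.1184]
```

```bash
python3 -m creep '[0,0,0.03,0.149,0.04,0,0,0.06,0.298,0.04,0.02,0,0.06,0.447,0.04,0.04,0,0.06,0.596,0.04,0.06,0,0.06,0.745,0.04,0.065,0,0.06,0.894,0.04,0.065,0,0.06,1.043,0.04,0.065,0,0.06,1.19,0.04]'; python3 -m creep '[0,0,0,0.149,0.04,0,0,0,0.298,0.04,0,0,0,0.447,0.04,0,0,0,0.596,0.04,0,0,0,0.745,0.04,0,0,0,0.894,0.04,0,0,0,1.043,0.04,0,0,0,1.19,0.04]'; python3 -m creep '[0,0,0,0.149,0.04,0,0,0,0.298,0.04,0,0,0,0.447,0.04,0,0,0,0.596,0.04,0,0,0,0.7616,0.04,0,0,0,0.7616,0.04,0,0,0,0.7616,0.04]'; python3 -c "
from h import *
st()
c=get_calibration('wrist');p,d=snapshot('wrist');cv2.imwrite('pics/w2.png',p);np.save('pics/w2.npy',d);np.savez('pics/w2c.npz',**c)
crop(p,(160,60,480,240),'pics/w2a.png',2.5)"
```

```text
time: 3.2
eef_pos: [0.4906, 0.2003, 0.2622]
tool_rot: [-0.0, 0.872, 0.489, -0.0]
force: [-0.3, -0.1, 0.4]
gripper_width: 0.04
time: 4.0
eef_pos: [0.4903, 0.2004, 0.2624]
tool_rot: [-0.0, 0.448, 0.894, -0.0]
force: [0.6, 0.2, 0.2]
gripper_width: 0.0401
time: 4.7
eef_pos: [0.4904, 0.2004, 0.2625]
tool_rot: [-0.0, 0.088, 0.996, -0.0]
force: [0.4, -0.0, -0.6]
gripper_width: 0.0398
t 4.7 p [0.4904 0.2004 0.2625] F [ 0.3571 -0.01   -0.5916] M [-0.0003  0.0772  0.019 ] w 0.0398
yaxis ang deg 79.84766065032692 z [-0.0002 -0.     -1.    ] q6 [ 0.1769  0.3513  1.6218  0.      1.1687 -1.2167]
```

View pics/w2.png

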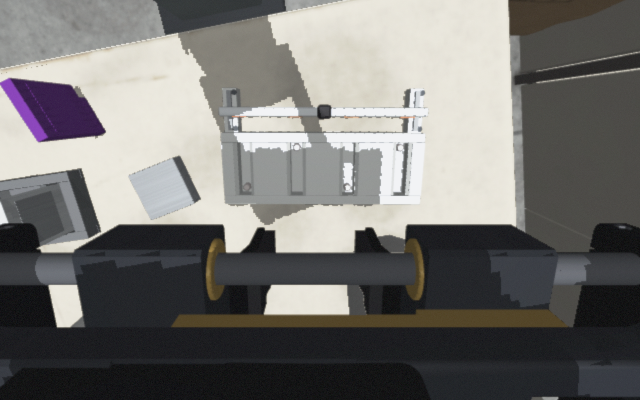

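View pics/w2a.png

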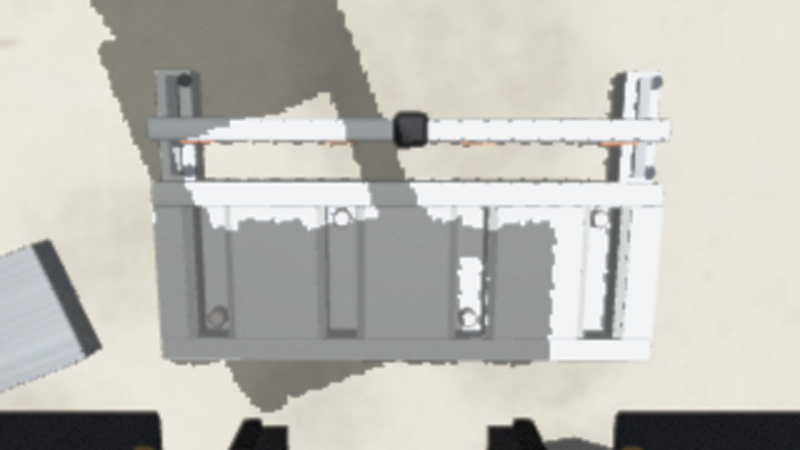

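```bash
sed -e "s/w1c/w2c/" -e "s/160,60,2.96/160,60,2.5/" m1.py > m2.py
python3 - <<'E'
s=open('m2.py').read().replace('160,60,2.96','160,60,2.5')
s=s.replace("[(24,29),(768,33),(748,297),(48,295)]","[(651,357),(163,358),(152,183),(663,184)]").replace("[(129,238),(306,91),(489,240),(677,94)]","[(599,219),(467,319),(341,218),(217,317)]")
s='\n'.join(l for l in s.split('\n') if not l.startswith(('q=','F=','print(\'post')))
s=s.split("for a,b in((0,1),(3,2),(3,0),(2,1)):\n    e=F")[0]+s[s.index("# model fit"):]
open('m2.py','w').write(s)
E
python3 m2.py
```

```text
[[0.5507 0.3193]
 [0.5098 0.0875]
 [0.4281 0.1025]
 [0.4698 0.333 ]] [0.4896 0.2106 0.026 ]
0.23531572606350626 -100.00608886727741
0.2342499550076966 -100.25505588962208
0.08204483282327231 -9.634054571953751
0.08306270960741209 -10.375301820205463
studs [[0.4822 0.3049 0.014 ]
 [0.5194 0.2355 0.014 ]
 [0.4601 0.1839 0.014 ]
 [0.4968 0.1148 0.014 ]]
fit [ 0.4896  0.2102 -0.1779] -10.192991257356546 [ 1.6 -0.5  0.7 -1.  -1.2 -0.9 -1.1  0.9 -0.3  1.1 -0.2  0.9 -0.1  0.1
  0.5 -0.5]
A [0.5061 0.3017]
B [0.4951 0.2407]
C [0.4841 0.1797]
D [0.4732 0.1186]
```

```bash
python3 -m creep '[0,-0.05,0,0.149,0.04,0,-0.1,0,0.153,0.04,0,-0.15,0,0.153,0.04,0,-0.2,0,0.153,0.04,0.01,-0.25,0,0.153,0.04,0.02,-0.3,0,0.153,0.04,0.02,-0.35,0,0.153,0.04,0.02,-0.35,0,0.153,0.04]'; python3 -m creep '[0,-0.02,0,0,0.04,0,-0.02,0,0,0.04]';python3 -c "
from h import *
st()
c=get_calibration('wrist');p,d=snapshot('wrist');cv2.imwrite('pics/w3.png',p);np.save('pics/w3.npy',d);np.savez('pics/w3c.npz',**c)
crop(p,(160,60,480,240),'pics/w3a.png',2.5)"
```

```text
time: 5.55
eef_pos: [0.5115, -0.1554, 0.2627]
tool_rot: [0.001, 0.015, 1.0, -0.002]
force: [0.6, 0.3, -0.6]
gripper_width: 0.0399
time: 5.75
eef_pos: [0.5106, -0.1713, 0.2624]
tool_rot: [0.0, 0.013, 1.0, -0.0]
force: [-0.2, 0.5, 0.2]
gripper_width: 0.0402
t 5.75 p [ 0.5106 -0.1713  0.2624] F [-0.1686  0.5423  0.1962] M [0.0452 0.0193 0.0548] w 0.0402
yaxis ang deg 88.50898067250318 z [ 0.0003 -0.0006 -1.    ] q6 [-0.531   0.3636  1.6017 -0.0004  1.1757 -2.0756]
```

View pics/w3.png

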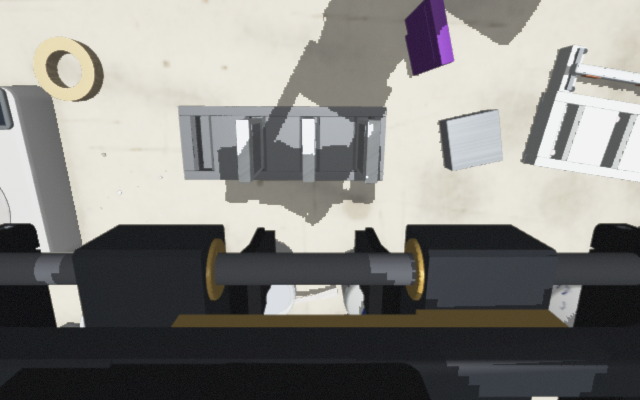

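View pics/w3a.png

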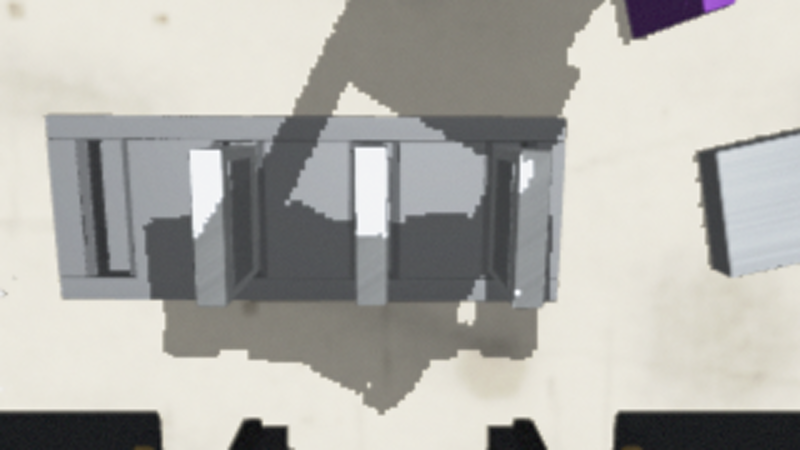

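Run:
```python
from h import *
c=dict(np.load('pics/w3c.npz'))
def f(pts,z,ox=160,oy=60,s=2.5):
    return np.array([ray(c,ox+(x+.5)/s-.5,oy+(y+.5)/s-.5,z) for x,y in pts])
P=f([(556,301),(62,299),(47,115),(567,118)],.026)  # far-left(y+),far-right, near-right, near-left
print(P[:,:2],P.mean(0)); 
for a,b in((0,1),(3,2),(3,0),(2,1)):
    e=P[b]-P[a]; print(np.linalg.norm(e),np.degrees(np.arctan2(e[1],e[0])))
for n,q in (('p1',[(549,305),(515,305),(520,150),(550,152)]),('p2',[(385,304),(357,304),(354,146),(388,147)]),('p3',[(226,304),(197,304),(190,149),(222,149)])):
    Q=f(q,.099); e=Q[0]-Q[3]+Q[1]-Q[2]; print(n,Q.mean(0),np.linalg.norm(e)/2,np.linalg.norm(Q[0]-Q[1]),'xang',np.degrees(np.arctan2(e[1],e[0])))
```

```text
[[ 0.5239 -0.0912]
 [ 0.517  -0.3253]
 [ 0.4328 -0.322 ]
 [ 0.4402 -0.0881]] [ 0.4785 -0.2067  0.026 ]
0.2342555024890846 -91.6999237036328
0.23396170842541175 -91.80771211798215
0.08378903692383226 -2.078937465178597
0.08423162033070881 -2.27707833373796
p1 [ 0.4814 -0.1145  0.099 ] 0.0581938844962561 0.01317129028665679 xang -0.19019667680809427
p2 [ 0.4788 -0.176   0.099 ] 0.05943257161500286 0.01085225677129512 xang -1.7569597152205412
p3 [ 0.4776 -0.2375  0.099 ] 0.05855989094241268 0.011248569412868996 xang -2.399498191661591
```

```bash
python3 -m creep '[-0.02,0.03,-0.04,0,0.04,-0.041,0.057,-0.08,0,0.04,-0.041,0.057,-0.12,0,0.04,-0.041,0.057,-0.16,0,0.04,-0.041,0.057,-0.19,0,0.04,-0.041,0.057,-0.202,0,0.04,-0.041,0.057,-0.202,0,0.04]' 40; python3 -c "
from h import *
st();p,d=snapshot('scene');crop(p,(260,180,460,320),'pics/s1.png',4)"
```

```text
time: 6.5
eef_pos: [0.4686, -0.1111, 0.0595]
tool_rot: [-0.002, 0.011, 1.0, 0.001]
force: [0.1, 1.2, 0.2]
gripper_width: 0.0403
t 6.5 p [ 0.4686 -0.1111  0.0595] F [0.109  1.1998 0.2471] M [ 0.051  -0.0561 -0.0067] w 0.0403
yaxis ang deg 88.77245560665482 z [-0.0031  0.0018 -1.    ] q6 [-0.4654  0.6208  1.919   0.0004  0.6053 -2.0151]
```

View pics/s1.png

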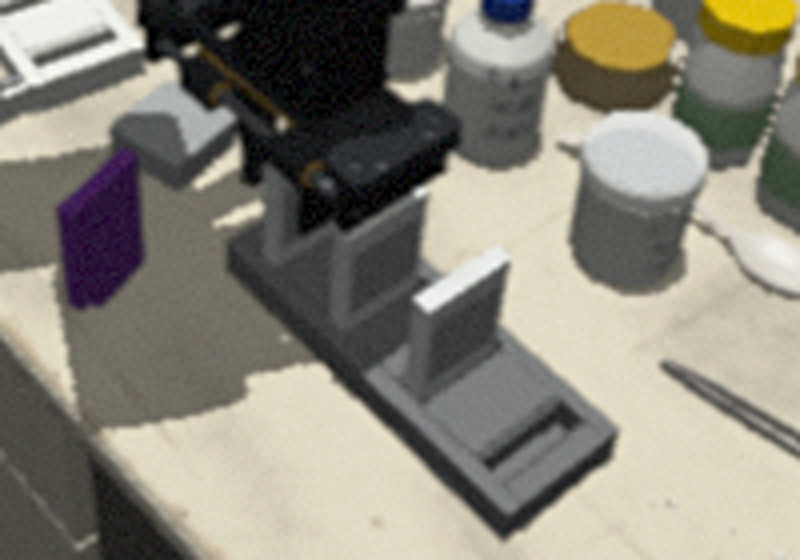

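Fingers straddle the first plate, neighbours clear. Gripping and lifting.

```bash
python3 -m creep '[0,0,0,0,0.04,0,0,0,0,0.005,0,0,0,0,0.005,0,0,0,0,0.005,0,0,0,0,0.005,0,0,0,0,0.005]' 40; python3 -c "
from h import *
st()"; python3 -m creep '[0,0,0.02,0,0.005,0,0,0.04,0,0.005,0,0,0.06,0,0.005,0,0,0.06,0,0.005,0,0,0.06,0,0.005]'; python3 -c "
from h import *
st();p,d=snapshot('scene');crop(p,(260,140,460,280),'pics/s2.png',4)"
```

```text
time: 7.15
eef_pos: [0.4697, -0.1127, 0.0609]
tool_rot: [0.0, 0.011, 1.0, -0.0]
force: [-0.5, 0.2, 3.1]
gripper_width: 0.0119
t 7.15 p [ 0.4697 -0.1127  0.0609] F [-0.5173  0.1903  3.088 ] M [0.0256 0.01   0.0324] w 0.0119
yaxis ang deg 88.7242146720118 z [ 0.0006 -0.0003 -1.    ] q6 [-0.4674  0.6183  1.918  -0.      0.6046 -2.0159]
time: 7.65
eef_pos: [0.4693, -0.1125, 0.1203]
tool_rot: [-0.0, 0.011, 1.0, 0.0]
force: [0.1, -0.2, -1.8]
gripper_width: 0.0117
t 7.65 p [ 0.4693 -0.1125  0.1203] F [ 0.1346 -0.1563 -1.7983] M [ 0.0357  0.0567 -0.0024] w 0.0117
yaxis ang deg 88.72583661493123 z [-0.  0. -1.] q6 [-0.4673  0.5041  1.8817 -0.      0.7559 -2.0159]
```

View pics/s2.png

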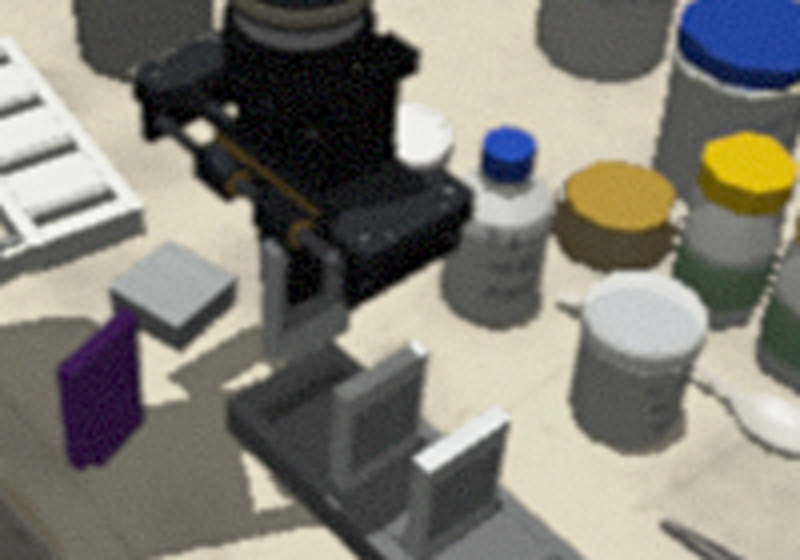

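```bash
python3 -m creep '[0.02,0.045,0,0.1,0.005,0.04,0.09,0,0.2025,0.005,0.05,0.1355,0,0.2025,0.005,0.05,0.1355,-0.015,0.2025,0.005,0.05,0.1355,-0.03,0.2025,0.005,0.05,0.1355,-0.034,0.2025,0.005,0.05,0.1355,-0.034,0.2025,0.005]' 40; python3 -c "
from h import *
st();p,d=snapshot('scene');crop(p,(260,140,460,280),'pics/s3.png',4)
p,d=snapshot('wrist');cv2.imwrite('pics/w4.png',p)"
```

```text
time: 8.4
eef_pos: [0.5182, 0.023, 0.085]
tool_rot: [-0.002, -0.09, 0.996, 0.0]
force: [1.0, -0.3, -1.8]
gripper_width: 0.0118
t 8.4 p [0.5182 0.023  0.085 ] F [ 0.9532 -0.3211 -1.7948] M [ 0.0103  0.0158 -0.0104] w 0.0118
yaxis ang deg 100.31820378423684 z [-0.0039  0.0006 -1.    ] q6 [-0.1712  0.6017  1.8129 -0.      0.7309 -1.9221]
```

View pics/s3.png

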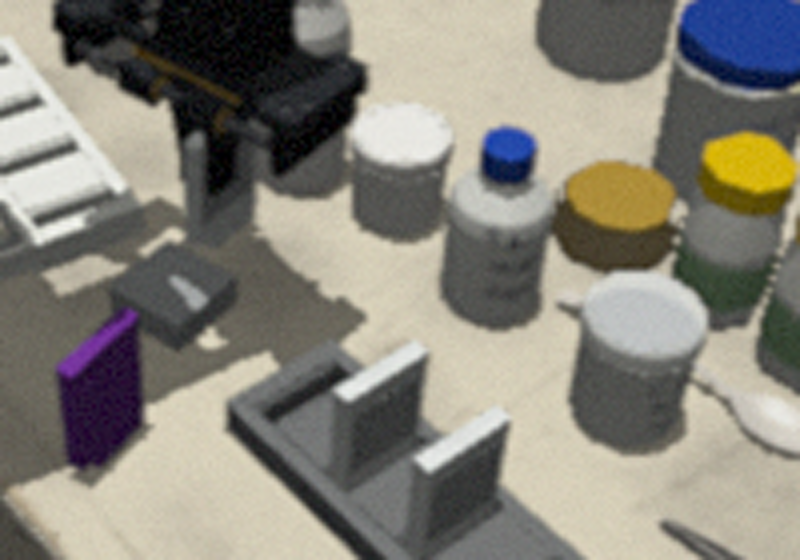

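View pics/w4.png

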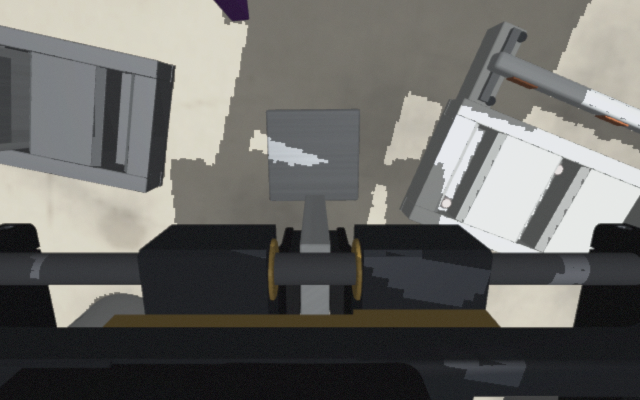

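Run:
```python
from h import *
c=get_calibration('wrist'); p=observe()['eef_pos']
a=np.radians(10.3); ex=np.array([np.cos(a),np.sin(a),0])
ctr=np.array([p[0],p[1],0])+.012*ex
for z in (.028,.040): print(z,proj(c,ctr-.03*ex+[0,0,z]))
img=cv2.imread('pics/w4.png'); crop(img,(250,90,380,220),'pics/w4a.png',4.5)
print('feeler centre',ray(c,(267+359)/2,(109+200)/2,.025), ray(c,313,200,.025),ray(c,313,109,.025))
```

```text
0.028 (np.float64(313.21618716559067), np.float64(188.9066358395981))
0.04 (np.float64(313.11659396929196), np.float64(193.08946570029818))
feeler centre [0.4798 0.0152 0.025 ] [0.5099 0.0206 0.025 ] [0.4516 0.0101 0.025 ]
```

View pics/w4a.png

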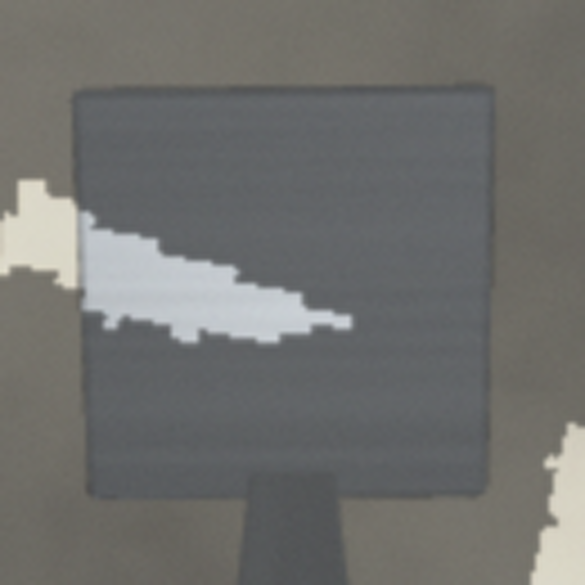

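```bash
python3 -m creep '[0,0,-0.002,0,0.005]' ; python3 -m creep '[0,0,-0.002,0,0.005]'; python3 -m creep '[0,0,-0.001,0,0.005]'
```

```text
time: 8.6
eef_pos: [0.5201, 0.0224, 0.0851]
tool_rot: [0.001, -0.09, 0.996, -0.0]
force: [-0.1, 0.3, -2.0]
gripper_width: 0.0115
time: 8.7
eef_pos: [0.52, 0.0225, 0.083]
tool_rot: [0.001, -0.09, 0.996, -0.0]
force: [0.2, 0.1, -1.8]
gripper_width: 0.0116
time: 8.8
eef_pos: [0.5196, 0.0227, 0.0817]
tool_rot: [0.0, -0.09, 0.996, -0.0]
force: [0.5, -0.2, -1.6]
gripper_width: 0.0115
```

```bash
for i in 1 2 3; do python3 -m creep '[0,0,-0.001,0,0.005,0,0,-0.001,0,0.005]' |grep -E "eef|force"; done
```

```text
eef_pos: [0.5194, 0.0229, 0.0805]
force: [-0.1, 0.4, -2.0]
eef_pos: [0.5194, 0.0229, 0.0795]
force: [-1.0, -0.0, -1.7]
eef_pos: [0.5194, 0.023, 0.0785]
force: [-0.2, 0.6, -2.2]
```

No contact 3.4 mm past the full-foot height, so this looks stepped; going on to feel the step's ceiling.

```bash
python3 -m creep '[0,0,-0.002,0,0.005,0,0,-0.004,0,0.005,0,0,-0.006,0,0.005,0,0,-0.006,0,0.005]'|grep -E "eef|force"; for i in 1 2 3 4; do python3 -m creep '[0,0,-0.001,0,0.005,0,0,-0.001,0,0.005]' |grep -E "eef|force"; done
```

```text
eef_pos: [0.5193, 0.023, 0.0722]
force: [0.2, -0.2, -1.2]
eef_pos: [0.5195, 0.0229, 0.0714]
force: [0.3, 0.5, -2.1]
eef_pos: [0.5195, 0.0229, 0.0705]
force: [0.5, 0.6, -2.2]
eef_pos: [0.5197, 0.0229, 0.0698]
force: [-0.5, -0.1, 1.9]
eef_pos: [0.5198, 0.0229, 0.0697]
force: [-0.5, 0.2, 9.1]
```

Contact came at 69.8 mm, 12 mm below the full-foot height: plate 1 is stepped at its near end, so it goes into slot C without a turn.

```bash
python3 -m creep '[0,0,0.025,0,0.005,0,0,0.05,0,0.005,-0.01,0.04,0.05,-0.15,0.005,-0.03,0.09,0.05,-0.3,0.005,-0.047,0.135,0.05,-0.358,0.005,-0.047,0.159,0.05,-0.358,0.005,-0.047,0.159,0.05,-0.358,0.005,-0.047,0.159,0.05,-0.358,0.005]' ; python3 -c "
from h import *
st();p,d=snapshot('wrist');cv2.imwrite('pics/w5.png',p)
p,d=snapshot('scene');crop(p,(200,130,340,250),'pics/s5.png',5)"
```

```text
time: 11.4
eef_pos: [0.4724, 0.1824, 0.1185]
tool_rot: [0.0, 0.088, 0.996, -0.0]
force: [-0.5, 0.1, -1.6]
gripper_width: 0.0122
t 11.4 p [0.4724 0.1824 0.1185] F [-0.5285  0.0891 -1.6093] M [-0.0067  0.0013  0.0043] w 0.0122
yaxis ang deg 79.95501441064225 z [ 0.0003 -0.0004 -1.    ] q6 [ 0.1478  0.5303  1.825  -0.0006  0.786  -1.2473]
```

View pics/w5.png

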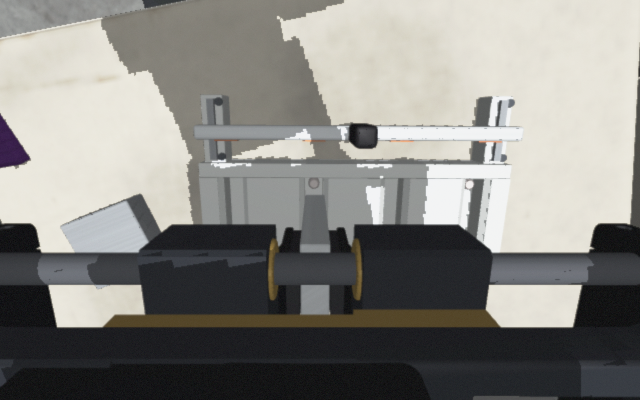

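View pics/s5.png

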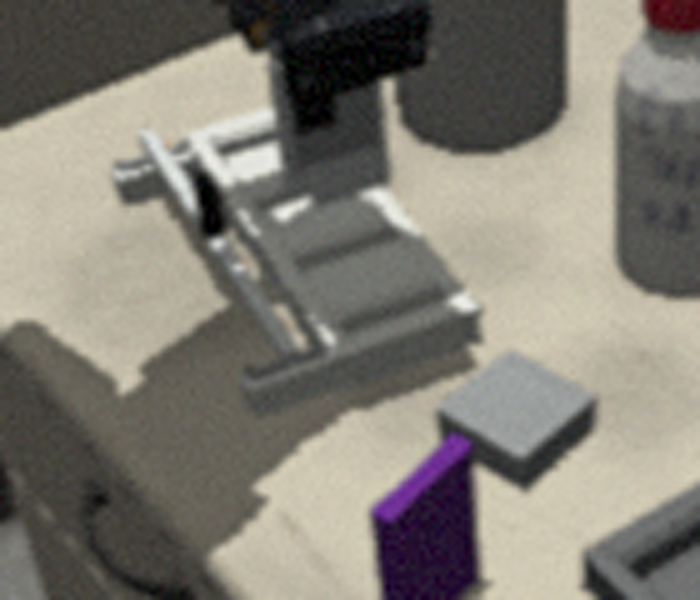

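Stud C is visible at (314,183) at the near end, in line with the plate (302–328). Lowering.

```bash
python3 -m creep '[0,-0.0005,-0.015,-0.002,0.005,0,-0.0005,-0.030,-0.002,0.005,0,-0.0005,-0.032,-0.002,0.005,0,-0.0005,-0.032,-0.002,0.005]'|grep -E "eef|force"; for i in 1 2 3 4; do python3 -m creep '[0,0,-0.002,0,0.005,0,0,-0.002,0,0.005]' |grep -E "eef|force"; done
```

```text
eef_pos: [0.4726, 0.1803, 0.0862]
force: [0.0, -0.4, -2.4]
eef_pos: [0.473, 0.1812, 0.0849]
force: [0.1, -0.2, -1.3]
eef_pos: [0.4726, 0.1815, 0.0827]
force: [-0.1, 0.1, -2.1]
eef_pos: [0.4724, 0.1815, 0.0804]
force: [0.4, 0.2, -1.1]
eef_pos: [0.4723, 0.1814, 0.0783]
force: [-0.4, 0.4, -1.7]
```

```bash
for i in 1 2 3; do python3 -m creep '[0,0,-0.002,0,0.005,0,0,-0.004,0,0.005,0,0,-0.004,0,0.005]' |grep -E "eef|force"; done;  for i in 1 2 3; do python3 -m creep '[0,0,-0.002,0,0.005,0,0,-0.002,0,0.005]' |grep -E "eef|force"; done
```

```text
eef_pos: [0.4723, 0.1814, 0.0742]
force: [0.3, -0.2, -0.9]
eef_pos: [0.4723, 0.1814, 0.0703]
force: [0.2, 0.2, -1.1]
eef_pos: [0.4723, 0.1814, 0.0663]
force: [0.8, 0.2, -1.7]
eef_pos: [0.4724, 0.1814, 0.0643]
force: [-1.2, 0.1, -1.8]
eef_pos: [0.4724, 0.1814, 0.0624]
force: [0.2, -0.1, -1.3]
eef_pos: [0.4726, 0.1815, 0.0609]
force: [-0.7, -0.2, 2.1]
```

Home (contact exactly at floor height). Releasing and backing off.

```bash
python3 -m creep '[0,0,0,0,0.035,0,0,0,0,0.035,0,0,0,0,0.035,0,0,0.04,0,0.035,0,0,0.08,0,0.035,0,0,0.1,0,0.035]'; python3 -m creep '[0,-0.05,0.02,0.147,0.035,-0.001,-0.1,0.02,0.147,0.035,-0.002,-0.15,0.02,0.147,0.035,-0.003,-0.2,0.02,0.147,0.035,-0.004,-0.25,0.02,0.147,0.035,-0.005,-0.3,0.02,0.147,0.035,-0.005,-0.34,0.02,0.147,0.035,-0.005,-0.357,0.02,0.147,0.035]'; python3 -m creep '[0,0,0,0,0.035]'; python3 -c "
from h import *
st();
p,d=snapshot('scene');crop(p,(200,130,420,270),'pics/s6.png',3.6)
p,d=snapshot('wrist');cv2.imwrite('pics/w6.png',p)
p,d=snapshot('top');crop(p,(190,180,350,280),'pics/t6.png',5)"
```

```text
time: 14.8
eef_pos: [0.4739, 0.1817, 0.1631]
tool_rot: [0.002, 0.09, 0.996, 0.0]
force: [-0.0, 0.5, -0.0]
gripper_width: 0.0347
time: 15.6
eef_pos: [0.4682, -0.1804, 0.1808]
tool_rot: [0.001, 0.018, 1.0, -0.001]
force: [0.8, 0.6, 0.6]
gripper_width: 0.0354
time: 15.7
eef_pos: [0.4678, -0.1781, 0.1805]
tool_rot: [0.0, 0.018, 1.0, -0.0]
force: [-0.3, 0.2, 0.3]
gripper_width: 0.0352
t 15.7 p [ 0.4678 -0.1781  0.1805] F [-0.308   0.1857  0.2621] M [ 0.0524  0.0327 -0.0165] w 0.0352
yaxis ang deg 87.88419243023026 z [ 0.0009 -0.0006 -1.    ] q6 [-0.5874  0.4218  1.786  -0.      0.9327 -2.1213]
```

View pics/s6.png

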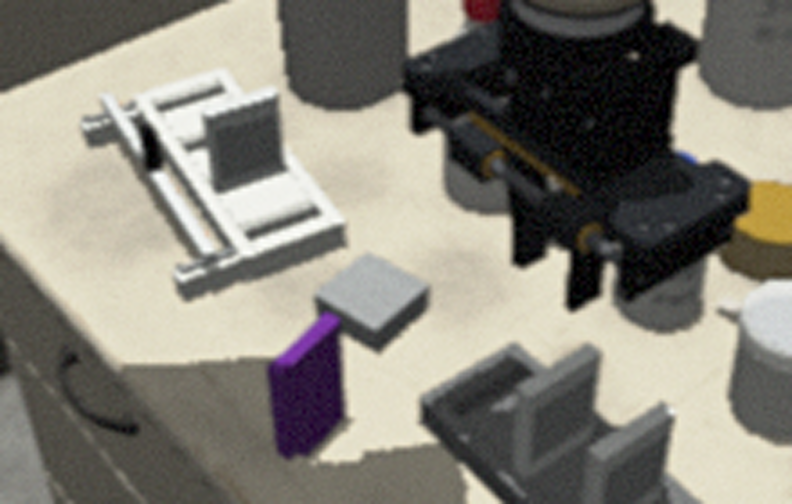

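View pics/t6.png

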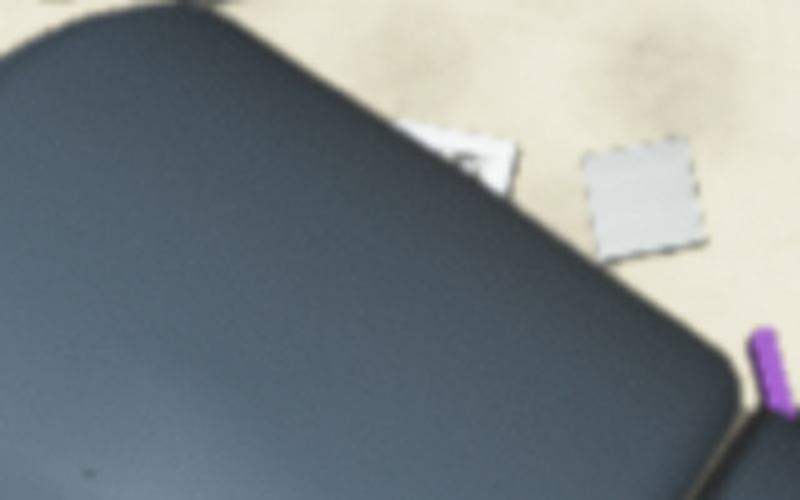

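View pics/w6.png

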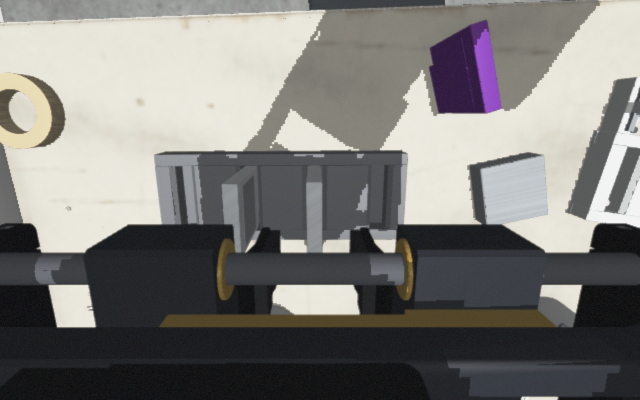

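Plate 1 stands in slot C; the feeler is unmoved at crop (370,295); plate 2 (314,200) is centred between the fingers. Descend and grip.

```bash
python3 -m creep '[0,0.001,-0.04,0,0.035,0,0.001,-0.08,0,0.035,0,0.001,-0.11,0,0.035,0,0.001,-0.1195,0,0.035,0,0.001,-0.1195,0,0.035,0,0.001,-0.1195,0,0.035,0,0.001,-0.1195,0,0.005,0,0.001,-0.1195,0,0.005]' 40; python3 -m creep '[0,0,0,0,0.005,0,0,0,0,0.005,0,0,0,0,0.005]';  python3 -m creep '[0,0,0.02,0,0.005,0,0,0.04,0,0.005,0,0,0.06,0,0.005,0,0,0.06,0,0.005,0,0,0.06,0,0.005]'
```

```text
time: 16.65
eef_pos: [0.4684, -0.175, 0.0624]
tool_rot: [0.001, 0.016, 1.0, -0.001]
force: [-0.2, 0.2, -0.0]
gripper_width: 0.0256
time: 16.95
eef_pos: [0.4679, -0.1748, 0.0617]
tool_rot: [0.001, 0.017, 1.0, -0.0]
force: [-0.8, 1.5, 6.2]
gripper_width: 0.0114
time: 17.45
eef_pos: [0.4673, -0.1745, 0.1208]
tool_rot: [0.0, 0.016, 1.0, -0.0]
force: [-0.3, -0.1, -1.7]
gripper_width: 0.012
```

```bash
python3 -m creep '[0.01,0.05,0,0.1,0.005,0.02,0.1,0,0.2,0.005,0.04,0.15,0,0.212,0.005,0.052,0.1975,0,0.212,0.005,0.052,0.1975,-0.02,0.212,0.005,0.052,0.1975,-0.034,0.212,0.005,0.052,0.1975,-0.034,0.212,0.005,0.052,0.1975,-0.034,0.212,0.005]' 40; python3 -c "
from h import *
st();
p,d=snapshot('wrist');crop(p,(200,60,440,240),'pics/w7.png',3)"
```

```text
time: 18.25
eef_pos: [0.5186, 0.0229, 0.0859]
tool_rot: [-0.001, -0.089, 0.996, 0.0]
force: [0.5, -0.0, -1.1]
gripper_width: 0.0115
t 18.25 p [0.5186 0.0229 0.0859] F [ 0.5162 -0.0098 -1.1123] M [ 0.0104 -0.0344  0.0192] w 0.0115
yaxis ang deg 100.26455726029548 z [-0.0028  0.0004 -1.    ] q6 [-0.1712  0.6     1.8122 -0.0001  0.7322 -1.9211]
```

View pics/w7.png

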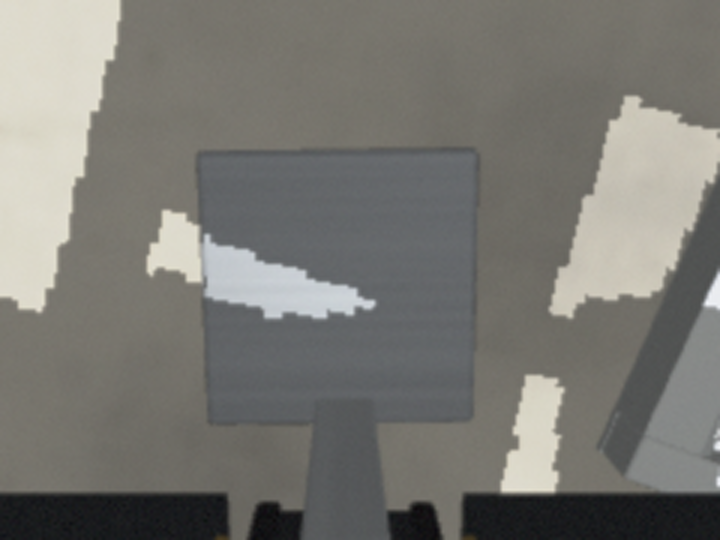

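The plate's near end (345,400) overlaps the feeler's edge (row 422). Feeling down.

```bash
python3 -m creep '[0,0,-0.002,0,0.005,0,0,-0.002,0,0.005]'|grep -E "eef|force"; for i in 1 2 3; do python3 -m creep '[0,0,-0.001,0,0.005,0,0,-0.001,0,0.005]' |grep -E "eef|force"; done
```

```text
eef_pos: [0.5197, 0.0224, 0.0853]
force: [0.1, -0.2, -0.9]
eef_pos: [0.5196, 0.0227, 0.0843]
force: [0.3, -0.2, -1.1]
eef_pos: [0.5195, 0.0229, 0.083]
force: [0.3, -0.8, -1.1]
eef_pos: [0.5194, 0.0229, 0.082]
force: [0.2, 0.8, -1.2]
```

```bash
for i in 1 2 3; do python3 -m creep '[0,0,-0.001,0,0.005,0,0,-0.001,0,0.005]' |grep -E "eef|force"; done
```

```text
eef_pos: [0.5194, 0.023, 0.0809]
force: [0.4, -0.7, -1.2]
eef_pos: [0.5194, 0.023, 0.0799]
force: [-1.1, -0.3, -2.1]
eef_pos: [0.5195, 0.0229, 0.079]
force: [0.2, 0.4, -1.9]
```

Also past the full height with no contact; on to the step's ceiling.

```bash
python3 -m creep '[0,0,-0.002,0,0.005,0,0,-0.004,0,0.005,0,0,-0.005,0,0.005,0,0,-0.005,0,0.005]'|grep -E "eef|force"; for i in 1 2 3 ; do python3 -m creep '[0,0,-0.001,0,0.005,0,0,-0.001,0,0.005]' |grep -E "eef|force"; done
```

```text
eef_pos: [0.5193, 0.0229, 0.0738]
force: [-0.1, 0.3, -1.8]
eef_pos: [0.5195, 0.0229, 0.073]
force: [-0.6, 0.4, -1.3]
eef_pos: [0.5195, 0.023, 0.072]
force: [0.4, -0.3, -1.6]
eef_pos: [0.5195, 0.023, 0.0709]
force: [0.0, 0.7, -0.9]
```

```bash
python3 -m creep '[0,0,-0.0007,0,0.005,0,0,-0.0007,0,0.005]' |grep -E "eef|force";  python3 -m creep '[0,0,-0.0005,0,0.005,0,0,-0.0005,0,0.005]' |grep -E "eef|force"
```

```text
eef_pos: [0.5196, 0.0229, 0.0707]
force: [0.2, 0.3, 2.5]
eef_pos: [0.5197, 0.0229, 0.0706]
force: [-1.3, 0.5, 7.1]
```

Contact 12 mm low again: plate 2 is also stepped at its near end. I'll turn it 180° and put it into D (stud at the far end).

```bash
python3 -m creep '[0,0,0.03,0,0.005,0,0,0.06,0,0.005,-0.02,0,0.06,-0.149,0.005,-0.05,0,0.06,-0.298,0.005,-0.05,0,0.06,-0.447,0.005,-0.05,0,0.06,-0.596,0.005,-0.05,0,0.06,-0.745,0.005,-0.05,0,0.06,-0.894,0.005]'; python3 -m creep '[0,0,0,-0.149,0.005,0,0,0,-0.298,0.005,0,0,0,-0.447,0.005,0,0,0,-0.596,0.005,0,0,0,-0.745,0.005,0,0,0,-0.894,0.005,0,0,0,-1.043,0.005,0,0,0,-1.192,0.005]';  python3 -m creep '[0,0,0,-0.149,0.005,0,0,0,-0.298,0.005,0,0,0,-0.447,0.005,0,0,0,-0.596,0.005,0,0,0,-0.745,0.005,0,0,0,-0.894,0.005,0,0,0,-1.043,0.005,0,0,0,-1.192,0.005]';  python3 -m creep '[0,0,0,-0.149,0.005,0,0,0,-0.213,0.005,0,0,0,-0.213,0.005]'; python3 -c "
from h import *
st();p,d=snapshot('scene');cv2.imwrite('pics/s8.png',p)"
```

```text
time: 21.9
eef_pos: [0.4694, 0.0229, 0.1298]
tool_rot: [-0.0, 0.353, 0.936, -0.0]
force: [-0.4, 0.1, -1.1]
gripper_width: 0.0116
time: 22.7
eef_pos: [0.4694, 0.023, 0.1297]
tool_rot: [-0.0, 0.817, 0.576, -0.0]
force: [0.8, -1.2, -1.1]
gripper_width: 0.0119
time: 23.5
eef_pos: [0.4694, 0.0229, 0.1297]
tool_rot: [-0.0, 1.0, 0.018, -0.0]
force: [-0.5, -0.5, -1.0]
gripper_width: 0.0115
time: 23.8
eef_pos: [0.4694, 0.0229, 0.1297]
tool_rot: [-0.0, 0.996, -0.085, -0.0]
force: [0.5, 0.9, -0.9]
gripper_width: 0.0122
t 23.8 p [0.4694 0.0229 0.1297] F [ 0.4638  0.88   -0.9029] M [-0.0359  0.1585 -0.0137] w 0.0122
yaxis ang deg 80.26429562222835 z [-0.  0. -1.] q6 [-0.1896  0.4745  1.9046  0.      0.7625  1.5511]
```

View pics/s8.png

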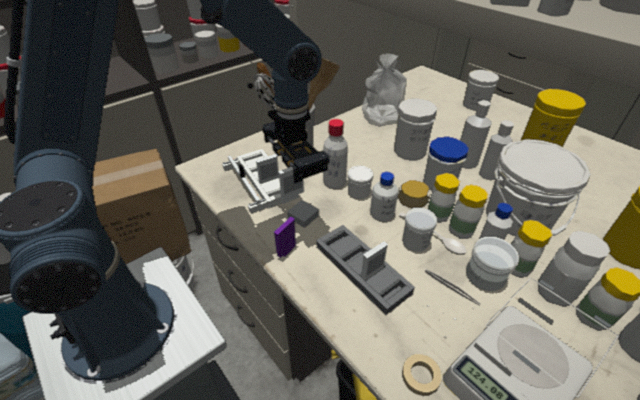

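```bash
python3 -m creep '[0.005,0.045,0,-0.008,0.005,0.01,0.08,0,-0.008,0.005,0.0154,0.0936,0,-0.008,0.005,0.0154,0.0936,-0.015,-0.008,0.005,0.0154,0.0936,-0.015,-0.008,0.005,0.0154,0.0936,-0.015,-0.008,0.005]' 40; python3 -c "
from h import *
st();
p,d=snapshot('wrist');cv2.imwrite('pics/w9.png',p)
p,d=snapshot('scene');crop(p,(200,130,340,250),'pics/s9.png',5)"
```

```text
time: 24.45
eef_pos: [0.4845, 0.1162, 0.1146]
tool_rot: [0.0, 0.996, -0.089, -0.001]
force: [-1.1, 0.6, -0.6]
gripper_width: 0.0118
t 24.45 p [0.4845 0.1162 0.1146] F [-1.1344  0.6233 -0.5962] M [-0.0299  0.1374  0.0382] w 0.0118
yaxis ang deg 79.8181694277932 z [-0.0013 -0.0003 -1.    ] q6 [ 0.0108  0.5297  1.8466 -0.0004  0.7666  1.7595]
```

View pics/w9.png

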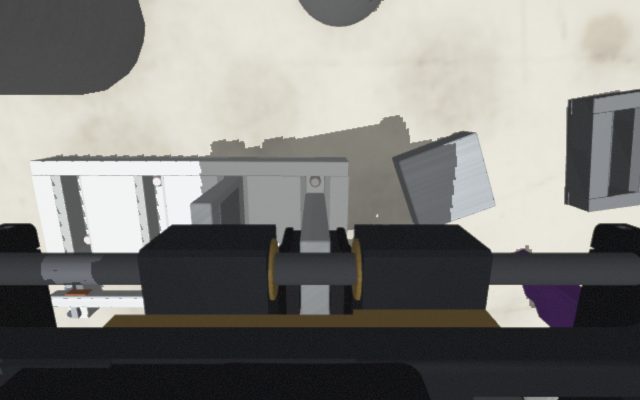

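View pics/s9.png

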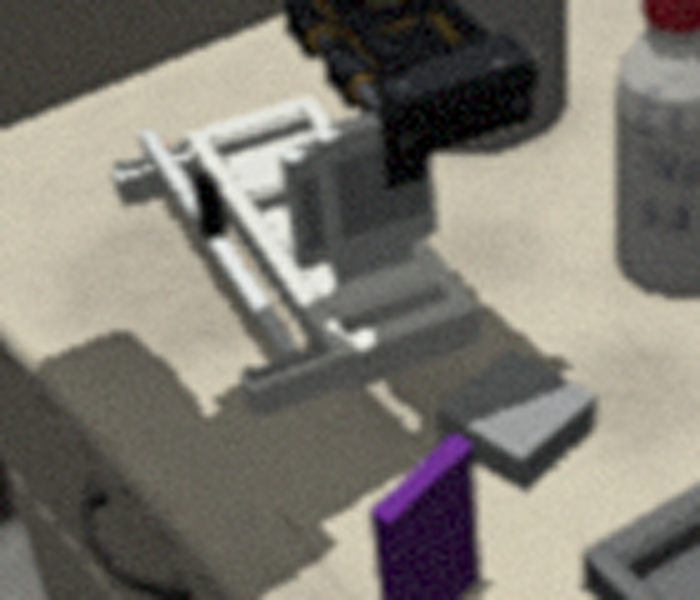

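Stud D is at (315,182), at the plate's stepped far end, in the same relation as for C. Lowering.

```bash
python3 -m creep '[0,0,-0.015,0,0.005,0,0,-0.025,0,0.005,0,0,-0.027,0,0.005,0,0,-0.027,0,0.005]'|grep -E "eef|force"; for i in 1 2 3 4; do python3 -m creep '[0,0,-0.002,0,0.005,0,0,-0.002,0,0.005]' |grep -E "eef|force"; done
```

```text
eef_pos: [0.4847, 0.1163, 0.0876]
force: [0.0, -0.1, -0.7]
eef_pos: [0.4851, 0.1165, 0.086]
force: [0.1, -0.0, -1.7]
eef_pos: [0.4849, 0.1166, 0.0838]
force: [0.7, -0.3, -0.7]
eef_pos: [0.4848, 0.1166, 0.0817]
force: [-0.3, -0.9, -1.3]
eef_pos: [0.4848, 0.1165, 0.0796]
force: [-0.8, -1.0, -2.2]
```

```bash
for i in 1 2 3; do python3 -m creep '[0,0,-0.002,0,0.005,0,0,-0.004,0,0.005,0,0,-0.004,0,0.005]' |grep -E "eef|force"; done;  for i in 1 2 3; do python3 -m creep '[0,0,-0.002,0,0.005,0,0,-0.002,0,0.005]' |grep -E "eef|force"; done
```

```text
eef_pos: [0.4847, 0.1165, 0.0755]
force: [-0.4, 0.9, -1.3]
eef_pos: [0.4847, 0.1165, 0.0716]
force: [0.4, -0.2, -1.4]
eef_pos: [0.4847, 0.1165, 0.0676]
force: [0.2, -0.6, -1.2]
eef_pos: [0.4848, 0.1165, 0.0656]
force: [0.2, -0.1, -0.6]
eef_pos: [0.4848, 0.1165, 0.0637]
force: [-0.7, -0.0, -0.8]
eef_pos: [0.485, 0.1165, 0.0618]
force: [0.1, 0.1, -1.9]
```

```bash
python3 -m creep '[0,0,-0.001,0,0.005,0,0,-0.001,0,0.005]' |grep -E "eef|force"
```

```text
eef_pos: [0.4851, 0.1165, 0.0617]
force: [-0.3, 0.6, 5.8]
```

Home. Releasing; then to plate 3, keeping the tool's present half-turn.

```bash
python3 -m creep '[0,0,0,0,0.035,0,0,0,0,0.035,0,0,0,0,0.035,0,0,0.04,0,0.035,0,0,0.08,0,0.035,0,0,0.1,0,0.035]'|head -2; python3 -m creep '[0,-0.05,0.02,0.147,0.035,0.001,-0.1,0.02,0.147,0.035,0.002,-0.15,0.02,0.147,0.035,0.003,-0.2,0.02,0.147,0.035,0.004,-0.25,0.02,0.147,0.035,0.0045,-0.3,0.02,0.147,0.035,0.0045,-0.34,0.02,0.147,0.035,0.0045,-0.354,0.02,0.147,0.035]'|head -2; python3 -m creep '[0,0,0,0,0.035,0,0,0,0,0.035]'|head -2; python3 -c "
from h import *
st();
p,d=snapshot('scene');crop(p,(200,130,420,270),'pics/s10.png',3.6)
p,d=snapshot('wrist');cv2.imwrite('pics/w10.png',p)"
```

```text
time: 28.05
eef_pos: [0.4862, 0.1166, 0.1633]
time: 28.85
eef_pos: [0.49, -0.2429, 0.1809]
time: 29.05
eef_pos: [0.4886, -0.236, 0.1803]
t 29.05 p [ 0.4886 -0.236   0.1803] F [0.5401 1.1448 0.1243] M [-0.0516  0.1367 -0.0504] w 0.0351
yaxis ang deg 88.20850056657197 z [-0.0016  0.0021 -1.    ] q6 [-0.6564  0.4742  1.682   0.0008  0.988   0.9453]
```

View pics/s10.png

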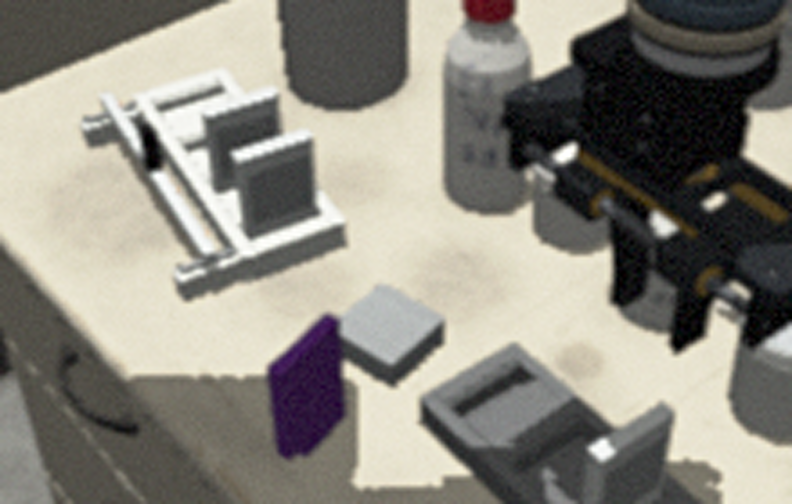

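View pics/w10.png

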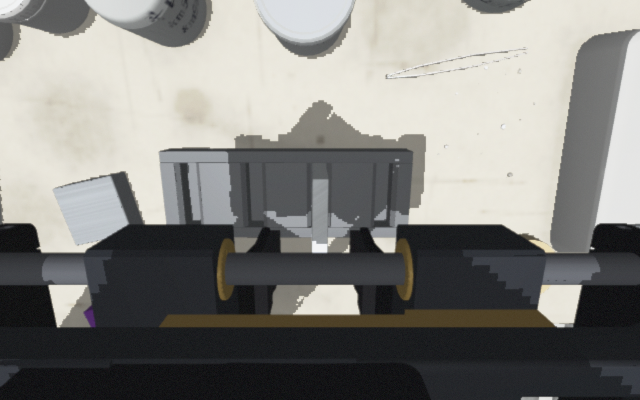

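Both plates stand in C and D. The feeler has been shifted (now at scene crop (390,332)), so I'll re-measure it. Plate 3 is centred between the fingers; gripping.

```bash
python3 -m creep '[0,0,-0.04,0,0.035,0,0,-0.08,0,0.035,0,0,-0.11,0,0.035,0,0,-0.1195,0,0.035,0,0,-0.1195,0,0.035,0,0,-0.1195,0,0.035,0,0,-0.1195,0,0.005,0,0,-0.1195,0,0.005]' 40; python3 -m creep '[0,0,0,0,0.005,0,0,0,0,0.005,0,0,0,0,0.005]';  python3 -m creep '[0,0,0.02,0,0.005,0,0,0.04,0,0.005,0,0,0.06,0,0.005,0,0,0.06,0,0.005,0,0,0.06,0,0.005]'
python3 - <<'E'
from h import *
st()
p,d=snapshot('top');crop(p,(290,190,390,265),'pics/t11.png',8)
E
```

```text
time: 29.95
eef_pos: [0.4903, -0.238, 0.0628]
tool_rot: [0.001, 1.0, -0.015, 0.001]
force: [-0.2, 0.0, 0.1]
gripper_width: 0.0256
time: 30.25
eef_pos: [0.4898, -0.2378, 0.062]
tool_rot: [0.0, 1.0, -0.016, 0.001]
force: [-0.5, 0.9, 4.9]
gripper_width: 0.0112
time: 30.75
eef_pos: [0.4892, -0.2374, 0.1211]
tool_rot: [-0.0, 1.0, -0.016, -0.0]
force: [0.5, 0.6, -1.4]
gripper_width: 0.0118
t 30.75 p [ 0.4892 -0.2374  0.1211] F [ 0.513   0.593  -1.3855] M [-0.0618  0.2001  0.0153] w 0.0118
yaxis ang deg 88.21461659813197 z [-0.0001  0.0001 -1.    ] q6 [-0.6574  0.5636  1.7303 -0.      0.8478  0.9446]
```

View pics/t11.png

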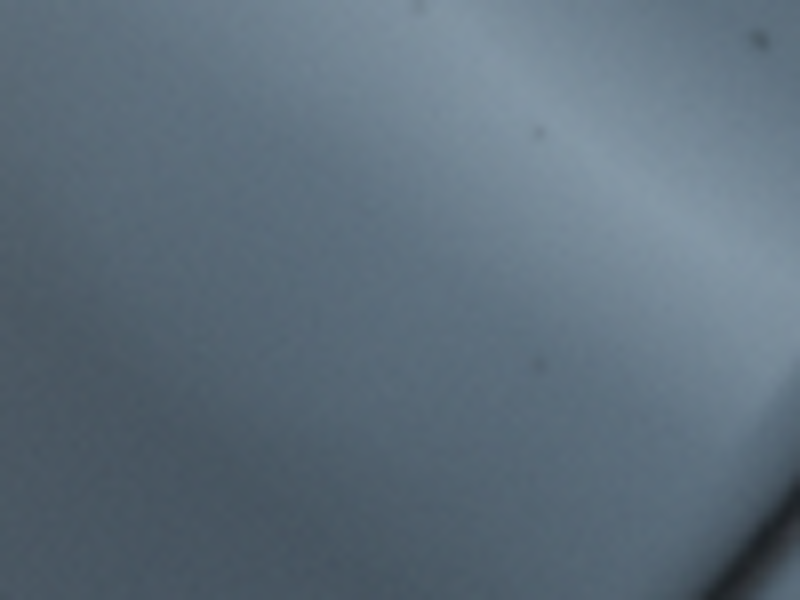

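Top view is blocked by the arm; I'll move closer and use the wrist camera.

```bash
python3 -m creep '[0,0.03,0.04,0,0.005,-0.01,0.08,0.06,0,0.005,-0.02,0.13,0.06,0,0.005,-0.03,0.17,0.06,0,0.005,-0.039,0.197,0.06,0,0.005,-0.039,0.197,0.06,0,0.005,-0.039,0.197,0.06,0,0.005]' 40
python3 - <<'E'
from h import *
st()
c=get_calibration('wrist');np.savez('pics/w12c.npz',**c)
p,d=snapshot('wrist');cv2.imwrite('pics/w12.png',p)
p,d=snapshot('scene');crop(p,(260,140,460,280),'pics/s12.png',4)
E
```

```text
time: 31.5
eef_pos: [0.4501, -0.04, 0.1806]
tool_rot: [-0.0, 1.0, -0.015, -0.001]
force: [-0.1, -0.2, -0.9]
gripper_width: 0.0114
t 31.5 p [ 0.4501 -0.04    0.1806] F [-0.0541 -0.2246 -0.8552] M [-0.0973  0.0893  0.0177] w 0.0114
yaxis ang deg 88.31802493070799 z [-0.0012  0.     -1.    ] q6 [-0.3367  0.364   1.8981 -0.0005  0.8806  1.2638]
```

View pics/w12.png

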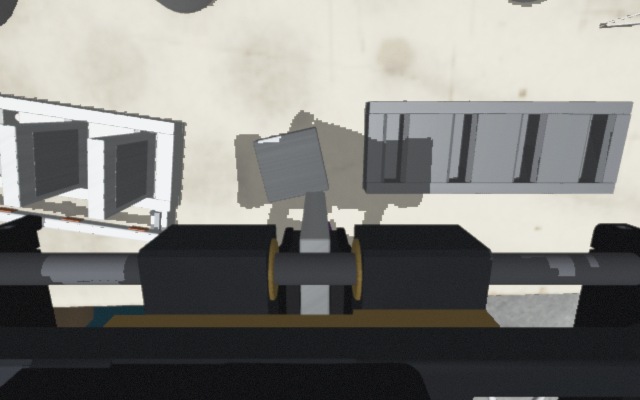

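View pics/s12.png

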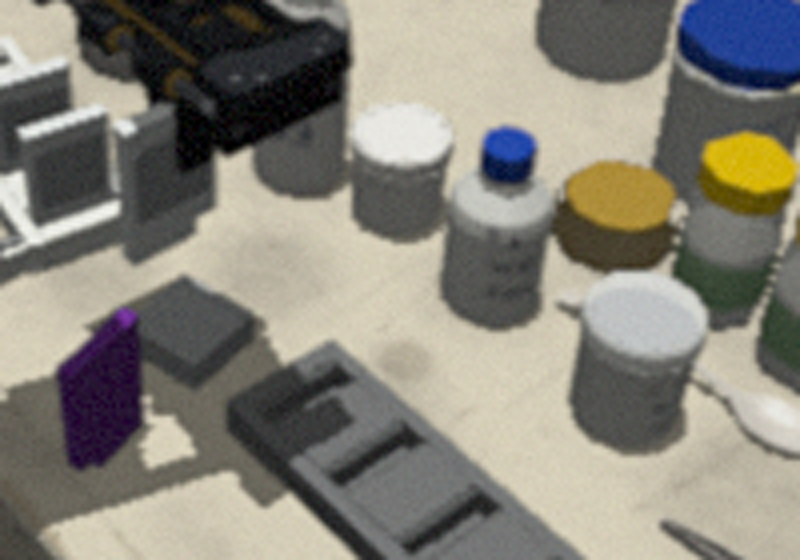

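Run:
```python
from h import *
c=dict(np.load('pics/w12c.npz'))
F=np.array([ray(c,u,v,.025) for u,v in [(255,142),(316,127),(328,188),(270,203)]]); print(F,F.mean(0))
for a,b in((0,1),(3,2),(3,0),(2,1)):
    e=F[b]-F[a]; print(np.linalg.norm(e),np.degrees(np.arctan2(e[1],e[0])))
p=cv2.imread('pics/w12.png');crop(p,(240,110,350,225),'pics/w12a.png',5)
```

```text
[[ 0.4911  0.0142  0.025 ]
 [ 0.503  -0.0422  0.025 ]
 [ 0.4459 -0.052   0.025 ]
 [ 0.4328  0.004   0.025 ]] [ 0.4682 -0.019   0.025 ]
0.057617595762429905 -78.13738709859336
0.057489191962720336 -76.83162730435055
0.059223794077188356 9.914246826629006
0.05791967480556143 9.728479463881504
```

View pics/w12a.png

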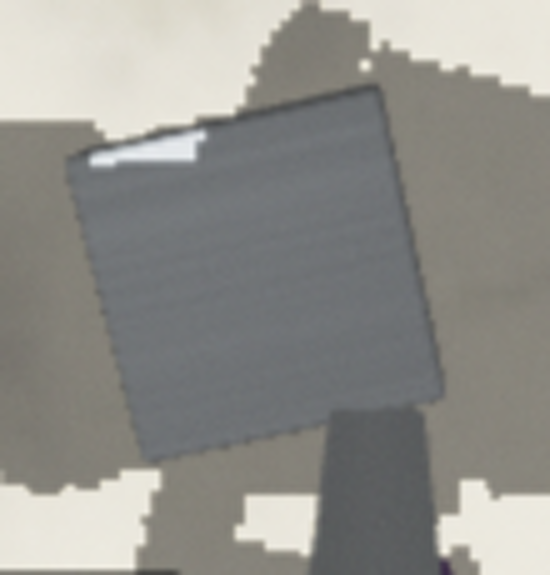

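```bash
python3 -m creep '[0.04,0.015,0,0.149,0.005,0.08,0.0333,0,0.227,0.005,0.0796,0.0333,-0.04,0.227,0.005,0.0796,0.0333,-0.075,0.227,0.005,0.0796,0.0333,-0.092,0.227,0.005,0.0796,0.0333,-0.0926,0.227,0.005,0.0796,0.0333,-0.0926,0.227,0.005,0.0796,0.0333,-0.0926,0.227,0.005]' 40
python3 - <<'E'
from h import *
st()
p,d=snapshot('scene');crop(p,(260,140,420,260),'pics/s13.png',5)
E
```

```text
time: 32.4
eef_pos: [0.5313, -0.0081, 0.0897]
tool_rot: [0.0, 0.995, 0.097, 0.001]
force: [0.5, 0.3, -2.0]
gripper_width: 0.012
t 32.4 p [ 0.5313 -0.0081  0.0897] F [ 0.4944  0.2867 -1.9574] M [-0.0267  0.1502 -0.016 ] w 0.012
yaxis ang deg 101.16002497388038 z [ 0.0026 -0.0006 -1.    ] q6 [-0.2257  0.6028  1.7834 -0.      0.7527  1.1504]
```

View pics/s13.png

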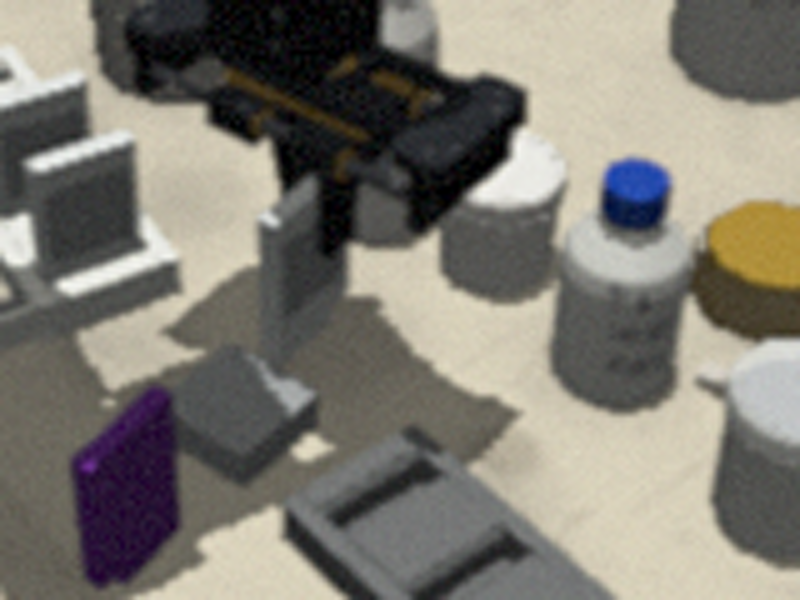

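The plate's near end (270,355) is over the feeler's far edge. Feeling down.

```bash
python3 -m creep '[0,0,-0.002,0,0.005,0,0,-0.003,0,0.005,0,0,-0.003,0,0.005]'|grep -E "eef|force"; for i in 1 2 3; do python3 -m creep '[0,0,-0.001,0,0.005,0,0,-0.001,0,0.005]' |grep -E "eef|force"; done
```

```text
eef_pos: [0.5301, -0.0071, 0.0861]
force: [-0.2, -0.8, -1.5]
eef_pos: [0.53, -0.0071, 0.0847]
force: [-0.7, 0.4, -1.9]
eef_pos: [0.5299, -0.0071, 0.0836]
force: [-0.1, -0.1, -0.6]
eef_pos: [0.5302, -0.0072, 0.0829]
force: [-0.2, 0.8, 0.0]
```

```bash
python3 -m creep '[0,0,-0.0005,0,0.005,0,0,-0.0005,0,0.005]' |grep -E "eef|force";python3 -c "
from h import *
st()"; python3 -m creep '[0,0,-0.0005,0,0.005,0,0,-0.0005,0,0.005]' |grep -E "eef|force";python3 -c "
from h import *
st()"
```

```text
eef_pos: [0.5303, -0.0072, 0.0828]
force: [-0.5, 1.0, 4.5]
t 33.55 p [ 0.5303 -0.0072  0.0828] F [-0.4965  0.9692  4.5209] M [ 0.0164  0.3998 -0.0044] w 0.0115
yaxis ang deg 101.22278840005168 z [ 0.0008 -0.0001 -1.    ] q6 [-0.2244  0.6144  1.7883  0.0001  0.7381  1.1504]
eef_pos: [0.5305, -0.0072, 0.0826]
force: [0.2, 0.7, 6.9]
t 33.75 p [ 0.5305 -0.0072  0.0826] F [0.2437 0.6821 6.941 ] M [ 0.0766  0.532  -0.0614] w 0.0115
yaxis ang deg 101.21931525643842 z [ 0.0012 -0.0002 -1.    ] q6 [-0.2244  0.6147  1.7883  0.0002  0.7373  1.1505]
```

Contact at the full-foot height (82.9 mm): plate 3's near end is full, so its step is at the far end, which suits slot B unturned. To reach B with the camera away from the utensils I must regrip it the other way, so I stand it in rack slot 1 first.

```bash
python3 -m creep '[0,0,0.03,0,0.005,0,0,0.045,0,0.005,-0.01,-0.04,0.045,-0.12,0.005,-0.03,-0.08,0.045,-0.227,0.005,-0.0372,-0.1066,0.045,-0.227,0.005,-0.0372,-0.1066,0.03,-0.227,0.005,-0.0372,-0.1066,0.01,-0.227,0.005,-0.0372,-0.1066,0.007,-0.227,0.005]' 40; python3 -m creep '[0,0,0,0,0.005,0,0,0,0,0.005]'|grep -E "eef|force"
python3 - <<'E'
from h import *
st()
p,d=snapshot('wrist');cv2.imwrite('pics/w14.png',p)
p,d=snapshot('scene');crop(p,(280,160,440,280),'pics/s14.png',5)
E
```

```text
time: 34.55
eef_pos: [0.491, -0.1135, 0.0868]
tool_rot: [-0.001, 1.0, -0.016, -0.002]
force: [0.0, 0.7, -1.6]
gripper_width: 0.0119
eef_pos: [0.4932, -0.1137, 0.0891]
force: [0.3, -0.2, -2.4]
t 34.75 p [ 0.4932 -0.1137  0.0891] F [ 0.2704 -0.1614 -2.3681] M [-0.0547  0.1728  0.0363] w 0.0117
yaxis ang deg 88.25005418593757 z [ 0.0006 -0.0003 -1.    ] q6 [-0.4477  0.5823  1.8454 -0.      0.7132  1.1537]
```

View pics/w14.png

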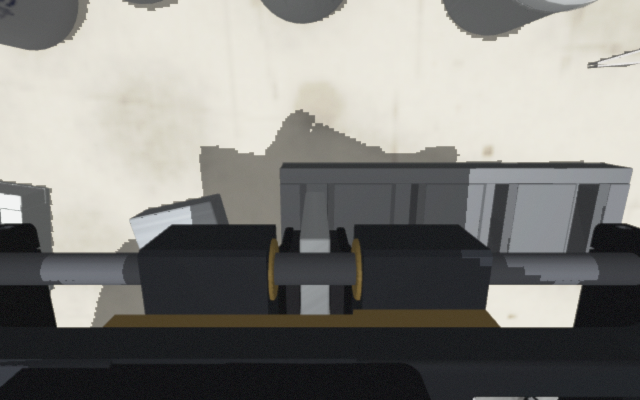

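View pics/s14.png

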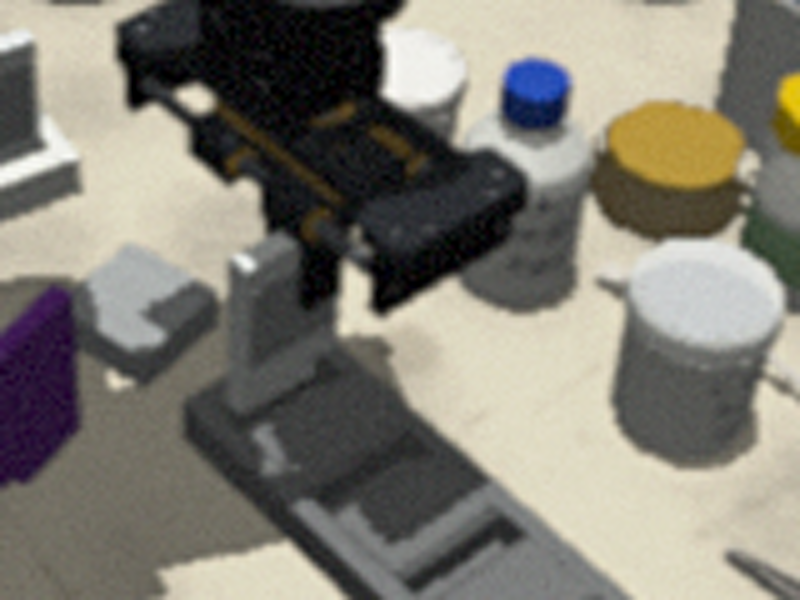

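Plate is lined up over rack slot 1 (plate 302–328 px over the slot). Lowering.

```bash
for i in 1 2 3; do python3 -m creep '[0,0,-0.002,0,0.005,0,0,-0.004,0,0.005,0,0,-0.004,0,0.005]' |grep -E "eef|force"; done
```

```text
eef_pos: [0.4927, -0.1137, 0.0847]
force: [0.1, 0.5, -1.5]
eef_pos: [0.4926, -0.1137, 0.0804]
force: [-0.7, 0.0, -0.7]
eef_pos: [0.4926, -0.1137, 0.0764]
force: [-0.1, -0.1, -2.2]
```

```bash
for i in 1 2 ; do python3 -m creep '[0,0,-0.003,0,0.005,0,0,-0.006,0,0.005,0,0,-0.006,0,0.005]' |grep -E "eef|force"; done
```

```text
eef_pos: [0.4925, -0.1136, 0.0703]
force: [-0.0, 0.2, -1.8]
eef_pos: [0.4925, -0.1136, 0.0643]
force: [0.2, -0.2, -2.1]
```

```bash
python3 -m creep '[0,0,-0.001,0,0.005,0,0,-0.0022,0,0.005,0,0,-0.0022,0,0.005]' |grep -E "eef|force";  python3 -m creep '[0,0,0,0,0.035,0,0,0,0,0.035,0,0,0,0,0.035,0,0,0.04,0,0.035,0,0,0.08,0,0.035,0,0,0.1,0,0.035,0,0,0.1,0.149,0.035,0,0,0.1,0.298,0.035]';  python3 -m creep '[0,0,0,0.149,0.035,0,0,0,0.298,0.035,0,0,0,0.447,0.035,0,0,0,0.596,0.035,0,0,0,0.745,0.035,0,0,0,0.894,0.035,0,0,0,1.043,0.035,0,0,0,1.192,0.035]';  python3 -m creep '[0,0,0,0.149,0.035,-0.01,0,0,0.298,0.035,-0.02,0,0,0.447,0.035,-0.027,0,0,0.596,0.035,-0.027,0,0,0.745,0.035,-0.027,0,0,0.894,0.035,-0.027,0,0,1.043,0.035,-0.027,0,0,1.192,0.035]'; python3 -m creep '[0,0,0,0.149,0.035,0,0,0,0.298,0.035,0,0,0,0.4596,0.035,0,0,0,0.4596,0.035,0,0,0,0.4596,0.035]'
python3 - <<'E'
from h import *
st()
c=get_calibration('wrist')
p,d=snapshot('wrist');cv2.imwrite('pics/w15.png',p)
np.savez('pics/w15c.npz',**c)
E
```

```text
eef_pos: [0.4928, -0.1137, 0.0624]
force: [0.4, 0.2, -1.4]
time: 37.45
eef_pos: [0.4934, -0.114, 0.1639]
tool_rot: [0.001, 0.991, 0.136, 0.001]
force: [-0.3, -0.1, 1.0]
gripper_width: 0.035
time: 38.25
eef_pos: [0.4927, -0.1137, 0.1627]
tool_rot: [0.0, 0.743, 0.669, 0.0]
force: [0.2, 0.5, -1.5]
gripper_width: 0.0349
time: 39.05
eef_pos: [0.4657, -0.1138, 0.1627]
tool_rot: [0.0, 0.24, 0.971, -0.0]
force: [-0.3, 0.1, 0.4]
gripper_width: 0.0348
time: 39.55
eef_pos: [0.4658, -0.1137, 0.1626]
tool_rot: [0.0, 0.017, 1.0, -0.0]
force: [-0.1, 0.3, -0.1]
gripper_width: 0.0352
t 39.55 p [ 0.4658 -0.1137  0.1626] F [-0.1129  0.3382 -0.1346] M [ 0.0758 -0.0038  0.0303] w 0.0352
yaxis ang deg 88.05869186041038 z [ 0.0001 -0.     -1.    ] q6 [-0.4732  0.4263  1.8528  0.      0.8624 -2.0101]
```

View pics/w15.png

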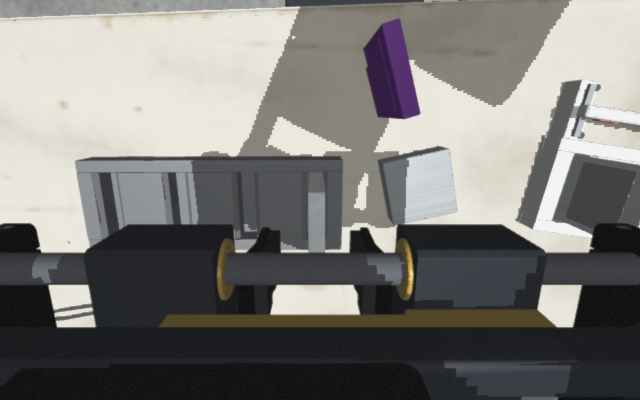

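Plate 3 stands upright in rack slot 1 at (316,205), centred between fingers; regrip.

```bash
python3 -m creep '[0,0,-0.04,0,0.035,0,0,-0.08,0,0.035,0,0,-0.1,0,0.035,0,0,-0.1012,0,0.035,0,0,-0.1012,0,0.035,0,0,-0.1012,0,0.035,0,0,-0.1012,0,0.005,0,0,-0.1012,0,0.005]' 40; python3 -m creep '[0,0,0,0,0.005,0,0,0,0,0.005,0,0,0,0,0.005]';  python3 -m creep '[0,0,0.02,0,0.005,0,0,0.04,0,0.005,0,0,0.06,0,0.005,0,0,0.08,0,0.005,0,0,0.08,0,0.005,0,0,0.08,0,0.005]'
python3 - <<'E'
from h import *
st()
E
```

```text
time: 40.4
eef_pos: [0.4665, -0.1141, 0.0624]
tool_rot: [0.001, 0.016, 1.0, -0.001]
force: [-0.7, 0.4, -0.7]
gripper_width: 0.0257
time: 40.7
eef_pos: [0.466, -0.1139, 0.0618]
tool_rot: [0.0, 0.016, 1.0, -0.0]
force: [-0.6, -0.7, 4.5]
gripper_width: 0.0112
time: 41.3
eef_pos: [0.4655, -0.1136, 0.1411]
tool_rot: [-0.0, 0.016, 1.0, 0.0]
force: [-0.5, 0.0, -1.8]
gripper_width: 0.0117
t 41.3 p [ 0.4655 -0.1136  0.1411] F [-0.5267  0.0405 -1.8006] M [-0.0106  0.0707 -0.0024] w 0.0117
yaxis ang deg 88.2170126248702 z [-0.0001  0.0001 -1.    ] q6 [-0.4731  0.4634  1.8729  0.      0.8055 -2.0129]
```

```bash
python3 -m creep '[0,0,0.044,0,0.005,0.002,0.04,0.044,-0.05,0.005,0.004,0.09,0.044,-0.1,0.005,0.006,0.14,0.044,-0.147,0.005,0.008,0.19,0.044,-0.147,0.005,0.01,0.24,0.044,-0.147,0.005,0.012,0.29,0.044,-0.147,0.005,0.014,0.33,0.044,-0.147,0.005]' 40; python3 -m creep '[0.0013,0.0268,0,0,0.005,0.0013,0.0268,0,0,0.005,0.0013,0.0268,0,0,0.005,0.0013,0.0268,0,0,0.005]'
python3 - <<'E'
from h import *
st()
c=get_calibration('wrist')
p,d=snapshot('wrist');cv2.imwrite('pics/w16.png',p)
p,d=snapshot('scene');crop(p,(190,90,350,210),'pics/s16.png',5)
E
```

```text
time: 42.1
eef_pos: [0.4783, 0.2187, 0.1835]
tool_rot: [-0.002, 0.088, 0.996, -0.0]
force: [0.4, 0.6, -2.5]
gripper_width: 0.0117
time: 42.5
eef_pos: [0.4803, 0.242, 0.1842]
tool_rot: [-0.001, 0.089, 0.996, -0.001]
force: [-0.9, -0.6, -1.7]
gripper_width: 0.0114
t 42.5 p [0.4803 0.242  0.1842] F [-0.8969 -0.5701 -1.7462] M [0.0528 0.0091 0.0087] w 0.0114
yaxis ang deg 79.75628847355796 z [-0.0027 -0.0011 -1.    ] q6 [ 0.259   0.463   1.6898 -0.0005  0.9917 -1.1327]
```

View pics/w16.png

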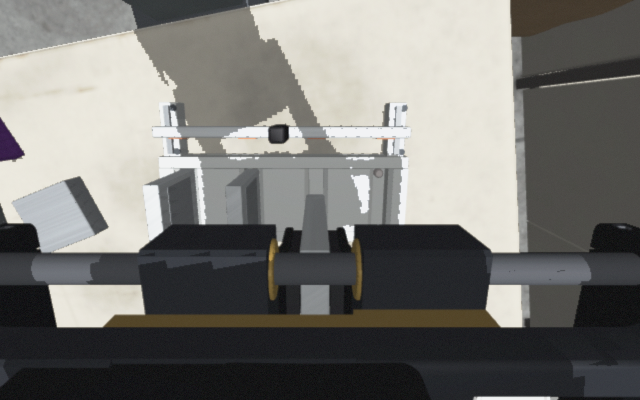

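View pics/s16.png

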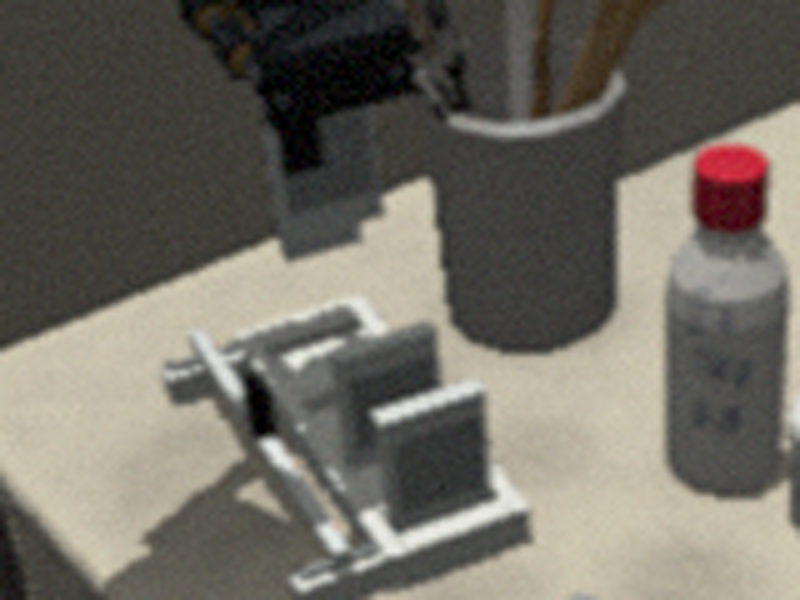

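The scene view shows the notch at the far foot corner (375,210), confirming the step at the far end for stud B. Slot B mouth is in line below (316). Lowering with force checks.

```bash
for i in 1 2 3; do python3 -m creep '[0,0,-0.015,0,0.005,0,0,-0.03,0,0.005,0,0,-0.03,0,0.005]'|grep -E "eef|force"; done;  python3 - <<'E'
from h import *
st()
p,d=snapshot('wrist');cv2.imwrite('pics/w17.png',p)
E
```

```text
eef_pos: [0.4797, 0.2415, 0.1538]
force: [-0.4, -0.2, -2.0]
eef_pos: [0.4801, 0.242, 0.1244]
force: [-1.1, 0.0, -0.2]
eef_pos: [0.4805, 0.2424, 0.0949]
force: [-0.7, 0.2, -2.3]
t 43.5 p [0.4805 0.2424 0.0949] F [-0.668   0.1523 -2.3033] M [0.0216 0.0538 0.0221] w 0.0118
yaxis ang deg 79.75854852896846 z [-0.0023 -0.0007 -1.    ] q6 [ 0.2595  0.6016  1.7594 -0.0001  0.783  -1.1324]
```

View pics/w17.png

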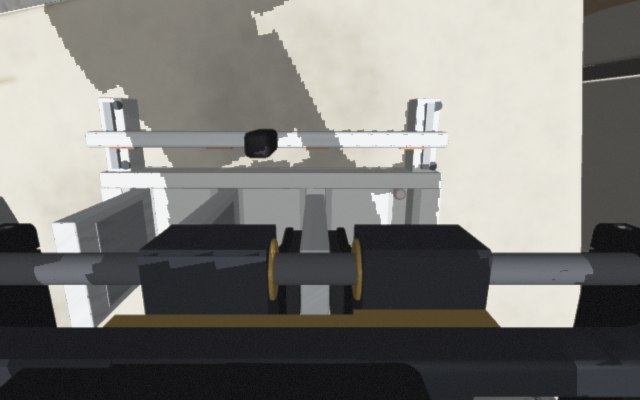

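```bash
python3 -m creep '[0,0.0003,-0.004,0,0.005,0,0.0003,-0.008,0,0.005,0,0.0003,-0.008,0,0.005]' |grep -E "eef|force"; for i in 1 2 3 4; do python3 -m creep '[0,0,-0.002,0,0.005,0,0,-0.002,0,0.005]' |grep -E "eef|force"; done
```

```text
eef_pos: [0.4811, 0.2433, 0.0875]
force: [-0.6, 0.6, -2.0]
eef_pos: [0.4811, 0.2433, 0.0853]
force: [0.1, 0.2, -1.9]
eef_pos: [0.481, 0.2433, 0.0832]
force: [0.4, 0.6, -1.4]
eef_pos: [0.4809, 0.2433, 0.0811]
force: [-0.4, 0.9, -1.9]
eef_pos: [0.4809, 0.2433, 0.0791]
force: [-0.0, -0.2, -1.8]
```

```bash
for i in 1 2 3; do python3 -m creep '[0,0,-0.002,0,0.005,0,0,-0.004,0,0.005,0,0,-0.004,0,0.005]' |grep -E "eef|force"; done;  for i in 1 2 ; do python3 -m creep '[0,0,-0.002,0,0.005,0,0,-0.002,0,0.005]' |grep -E "eef|force"; done;  python3 -m creep '[0,0,-0.001,0,0.005,0,0,-0.001,0,0.005]' |grep -E "eef|force"
```

```text
eef_pos: [0.4809, 0.2433, 0.075]
force: [0.2, -0.2, -1.6]
eef_pos: [0.4809, 0.2433, 0.071]
force: [-0.1, 0.2, -2.0]
eef_pos: [0.4809, 0.2433, 0.0671]
force: [0.1, -0.2, -1.3]
eef_pos: [0.481, 0.2433, 0.0651]
force: [0.3, 0.1, -1.1]
eef_pos: [0.481, 0.2433, 0.0631]
force: [0.2, -0.2, -1.2]
eef_pos: [0.481, 0.2433, 0.0622]
force: [-0.1, 1.0, -2.4]
```

```bash
python3 -m creep '[0,0,-0.001,0,0.005,0,0,-0.001,0,0.005]' |grep -E "eef|force"; python3 -m creep '[0,0,0,0,0.035,0,0,0,0,0.035,0,0,0,0,0.035,0,0,0.04,0,0.035,0,0,0.08,0,0.035,0,0,0.1,0,0.035]'
```

```text
eef_pos: [0.4812, 0.2434, 0.0618]
force: [-0.3, -0.6, 3.5]
time: 46.95
eef_pos: [0.4826, 0.2438, 0.1641]
tool_rot: [0.002, 0.089, 0.996, 0.001]
force: [-0.0, 0.4, 0.9]
gripper_width: 0.0345
```

All three home. Now locating the post from here.

```bash
python3 -m creep '[0,0,0.02,0,0,0,0,0.02,0,0,0,0,0.02,0,0]'|head -2
python3 - <<'E'
from h import *
st()
c=get_calibration('wrist');np.savez('pics/w18c.npz',**c)
p,d=snapshot('wrist');cv2.imwrite('pics/w18.png',p);crop(p,(140,80,430,240),'pics/w18a.png',2.75)
p,d=snapshot('scene');crop(p,(190,110,350,230),'pics/s18.png',5)
E
```

```text
time: 47.25
eef_pos: [0.481, 0.2433, 0.1812]
t 47.25 p [0.481  0.2433 0.1812] F [-0.7821  0.0748 -0.4546] M [ 0.0197  0.0173 -0.0498] w 0.0185
yaxis ang deg 79.79536686011738 z [ 0.0004  0.0001 -1.    ] q6 [ 0.2609  0.4675  1.6921  0.      0.9817 -1.1318]
```

View pics/w18a.png

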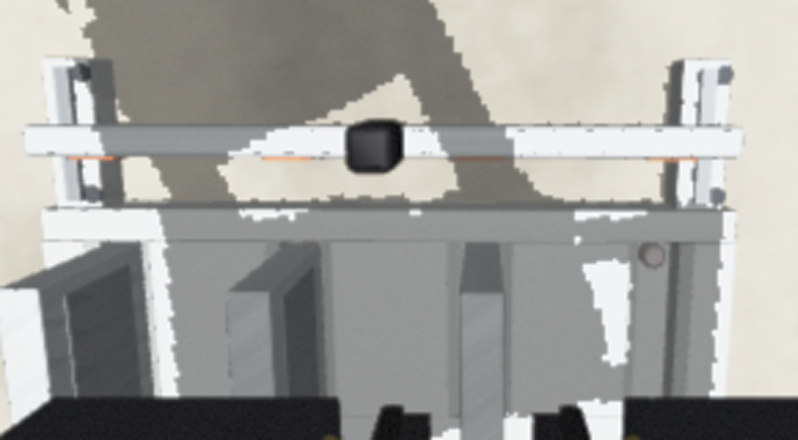

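View pics/s18.png

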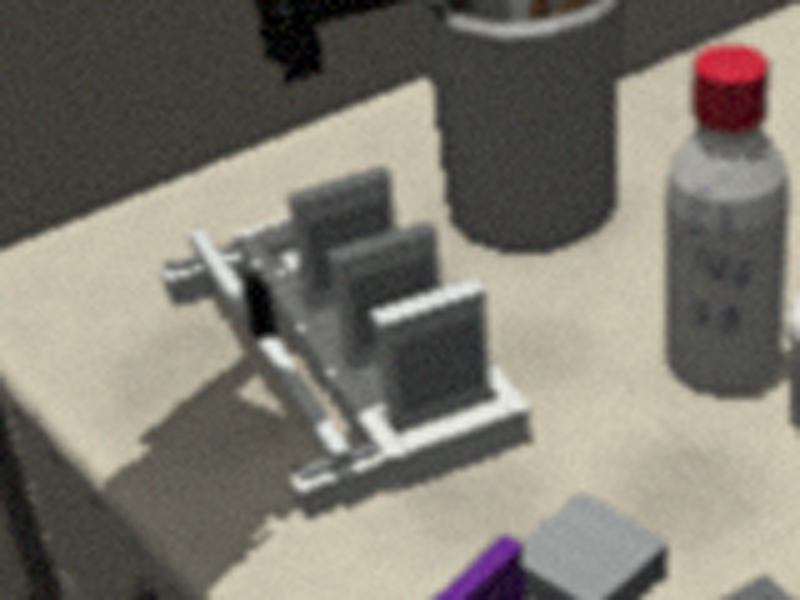

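Run:
```python
from h import *
c=dict(np.load('pics/w18c.npz'))
for x,y in [(368,152),(347,132),(390,172)]: print(ray(c,140+(x+.5)/2.75-.5,80+(y+.5)/2.75-.5,.078))
for x,y in [(300,126),(300,158),(560,126),(560,157)]: print('bar edges',ray(c,140+(x+.5)/2.75-.5,80+(y+.5)/2.75-.5,.04))
```

```text
[0.4261 0.222  0.078 ]
[0.4197 0.2174 0.078 ]
[0.4325 0.2269 0.078 ]
bar edges [0.416  0.1976 0.04  ]
bar edges [0.4257 0.1954 0.04  ]
bar edges [0.4305 0.2783 0.04  ]
bar edges [0.44   0.2768 0.04  ]
```

```bash
python3 -m creep '[-0.04,-0.008,0,0,0,-0.0833,-0.0163,0,0,0,-0.0833,-0.0163,-0.04,0,0,-0.0833,-0.0163,-0.08,0,0,-0.0833,-0.0163,-0.11,0,0,-0.0833,-0.0163,-0.126,0,0,-0.0833,-0.0163,-0.126,0,0,-0.0833,-0.0163,-0.126,0,0]' 10
python3 - <<'E'
from h import *
st()
p,d=snapshot('scene');crop(p,(190,110,350,230),'pics/s19.png',5)
E
```

```text
time: 48.15
eef_pos: [0.3973, 0.2268, 0.0547]
tool_rot: [-0.001, 0.089, 0.996, -0.0]
force: [-0.5, 0.7, 0.3]
gripper_width: 0.0006
t 48.15 p [0.3973 0.2268 0.0547] F [-0.4567  0.7386  0.2828] M [ 0.009  -0.0213 -0.0045] w 0.0006
yaxis ang deg 79.79326991018863 z [-0.0022 -0.0006 -1.    ] q6 [ 0.2738  0.6154  1.9824 -0.      0.5461 -1.1189]
```

View pics/s19.png

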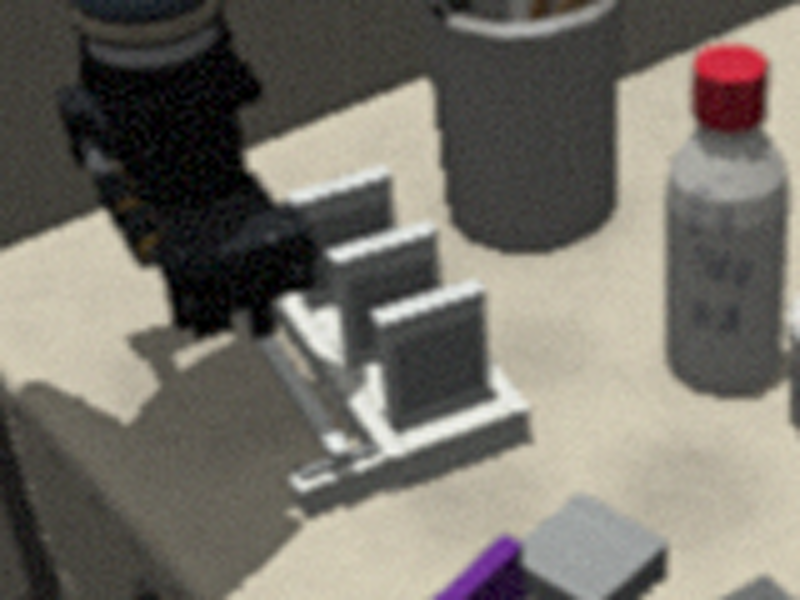

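Fingers are shut just on the near side of the post. Pushing along the cell's +x.

```bash
python3 -m creep '[0.005,-0.0009,0,0,0,0.01,-0.0018,0,0,0,0.015,-0.0027,0,0,0,0.015,-0.0027,0,0,0]' |grep -E "eef|force"; python3 -m creep '[0.005,-0.0009,0,0,0,0.01,-0.0018,0,0,0,0.015,-0.0027,0,0,0,0.015,-0.0027,0,0,0]' |grep -E "eef|force"
```

```text
eef_pos: [0.414, 0.2243, 0.0559]
force: [-1.0, -0.8, 0.2]
eef_pos: [0.429, 0.2215, 0.0553]
force: [0.0, -0.2, -1.4]
```

Run:
```python
from h import *
st()
p,d=snapshot('scene');crop(p,(190,110,350,230),'pics/s20.png',5)
c=get_calibration('wrist');np.savez('pics/w20c.npz',**c)
p,d=snapshot('wrist');cv2.imwrite('pics/w20.png',p)
```

```text
t 49.0 p [0.429  0.2215 0.0553] F [ 0.0474 -0.1545 -1.4085] M [-0.0057  0.0723 -0.0196] w 0.0005
yaxis ang deg 79.78684468895501 z [ 0.0014  0.     -1.    ] q6 [ 0.2448  0.6291  1.9215 -0.0006  0.5895 -1.1473]
```

View pics/s20.png

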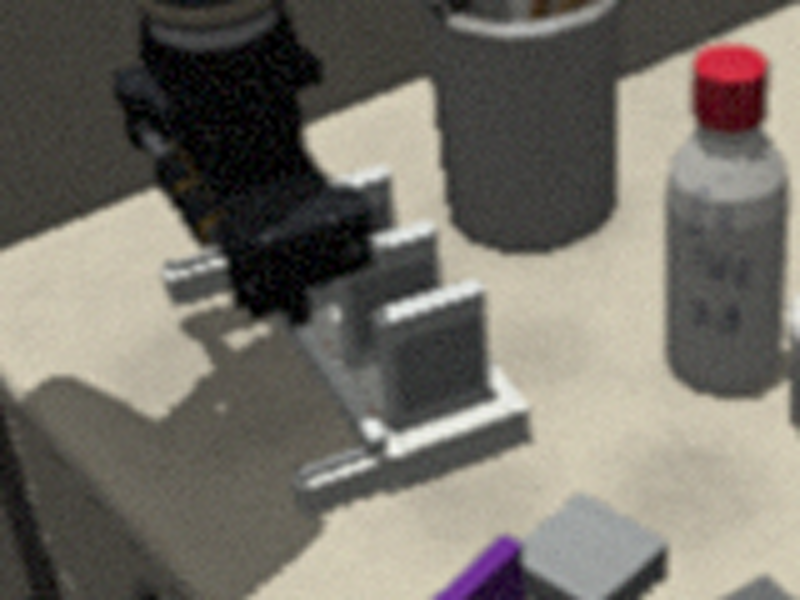

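View pics/w20.png

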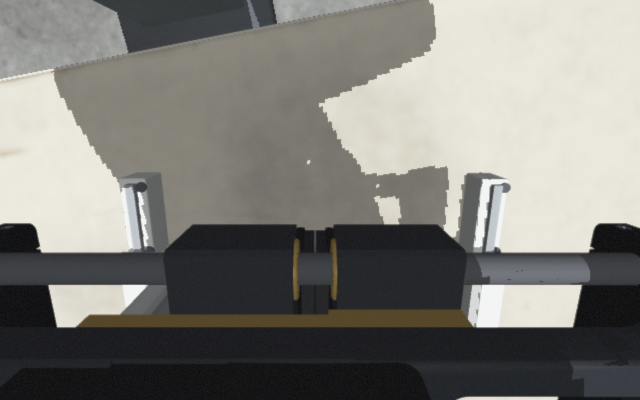

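The rail has moved with the fingers (bar now close to the cell). Going on to the stop in small steps.

```bash
python3 -m creep '[0.003,-0.0005,0,0,0,0.006,-0.0011,0,0,0,0.006,-0.0011,0,0,0]' |grep -E "eef|force"; for i in 1 2 ; do python3 -m creep '[0.002,-0.0004,0,0,0,0.002,-0.0004,0,0,0]' |grep -E "eef|force"; done
```

```text
eef_pos: [0.4342, 0.2205, 0.0553]
force: [-1.3, 0.2, 0.7]
eef_pos: [0.436, 0.2201, 0.0553]
force: [-1.2, 1.0, 0.0]
eef_pos: [0.4365, 0.2199, 0.0552]
force: [-4.1, 1.9, 2.8]
```

```bash
python3 -m creep '[0.001,-0.0002,0,0,0,0.001,-0.0002,0,0,0]' |grep -E "eef|force";python3 -m creep '[0.001,-0.0002,0,0,0,0.001,-0.0002,0,0,0]' |grep -E "eef|force"
```

```text
eef_pos: [0.4364, 0.2198, 0.0552]
force: [-5.7, 4.6, 1.7]
eef_pos: [0.4365, 0.2197, 0.0551]
force: [-7.1, 5.4, 3.8]
```

Blocked at the stop (7 N). Backing off, then looking.

```bash
python3 -m creep '[-0.008,0.0014,0,0,0,-0.02,0.0035,0,0,0,-0.03,0.005,0,0,0,-0.03,0.005,0.04,0,0,-0.03,0.005,0.08,0,0,-0.03,0.005,0.12,0,0]' |grep -E "eef|force"; python3 -m creep '[-0.0,0.0,0,0,0,0.015,0.01,0,0,0,0.015,0.01,0,0,0]' |grep -E "eef|force"
python3 - <<'E'
from h import *
st()
p,d=snapshot('scene');cv2.imwrite('pics/s21f.png',p);crop(p,(190,110,350,230),'pics/s21.png',5)
c=get_calibration('wrist');np.savez('pics/w21c.npz',**c)
p,d=snapshot('wrist');cv2.imwrite('pics/w21.png',p)
E
```

```text
eef_pos: [0.4089, 0.2242, 0.1763]
force: [0.0, -1.0, -0.1]
eef_pos: [0.4264, 0.235, 0.1754]
force: [0.3, -0.7, 0.4]
t 51.1 p [0.4264 0.235  0.1754] F [ 0.3195 -0.6711  0.3748] M [ 0.0196  0.0064 -0.0154] w 0.0002
yaxis ang deg 79.81460100583618 z [ 0.0035  0.0009 -1.    ] q6 [ 0.2737  0.4127  1.8251 -0.0001  0.9002 -1.1192]
```

View pics/s21.png

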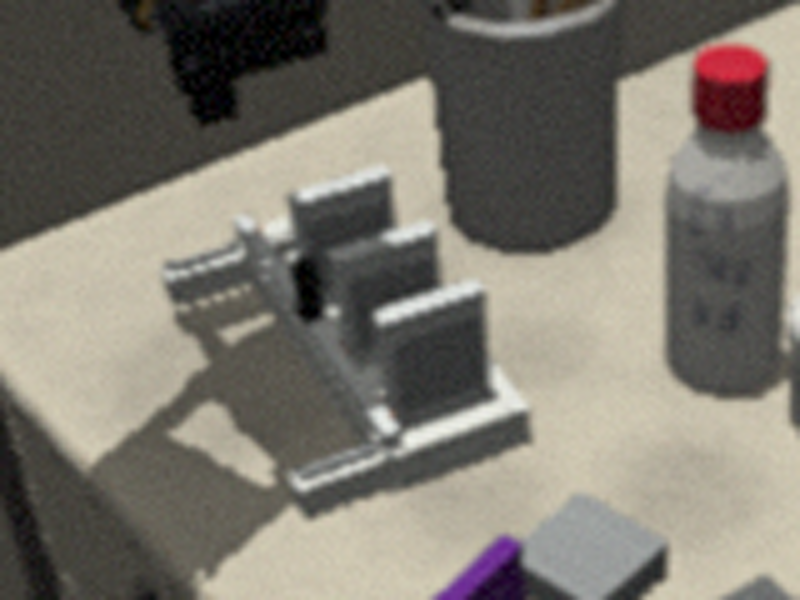

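View pics/w21.png

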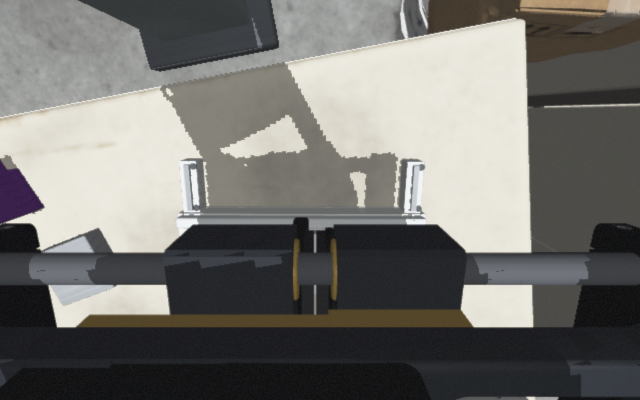

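```bash
python3 -m creep '[0.07,0,0.07,0,0,0.07,0,0.09,0,0,0.07,0,0.09,0,0,0.07,0,0.09,0,0]' |grep -E "eef|force"
python3 - <<'E'
from h import *
c=get_calibration('wrist');np.savez('pics/w22c.npz',**c)
p,d=snapshot('wrist');crop(p,(180,80,440,240),'pics/w22a.png',3);cv2.imwrite('pics/w22.png',p)
E
```

```text
eef_pos: [0.4966, 0.2341, 0.2666]
force: [-0.3, -0.6, 0.0]
```

View pics/w22a.png

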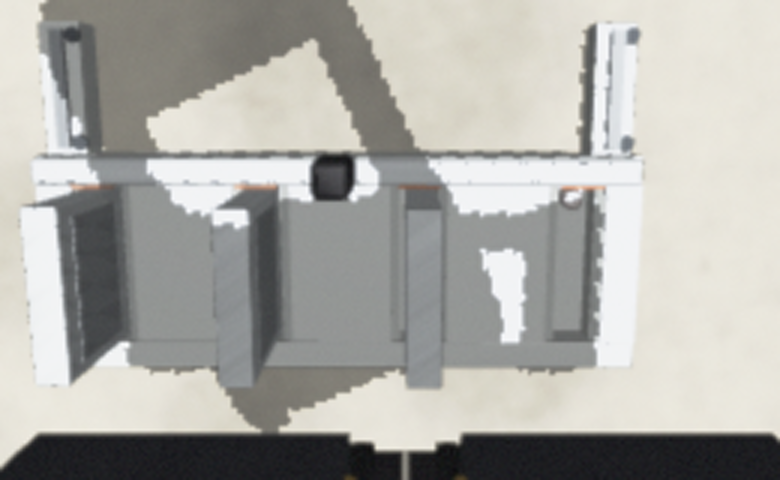

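Run:
```python
from h import *
ex=np.array([np.cos(-.1782),np.sin(-.1782)]);ey=np.array([-ex[1],ex[0]]);C=np.array([.490,.210])
def loc(c,x,y,z,ox,oy,s):
    p=ray(c,ox+(x+.5)/s-.5,oy+(y+.5)/s-.5,z)[:2]-C; return (1000*np.array([p@ex,p@ey])).round(1)
c=dict(np.load('pics/w22c.npz')); b=dict(np.load('pics/w18c.npz'))
for x,y in [(250,157),(250,185),(480,156),(480,186)]: print('bar now',loc(c,x,y,.04,180,80,3))
for x,y in [(300,126),(300,158),(560,126),(560,157)]: print('bar before',loc(b,x,y,.04,140,80,2.75))
for n,q in (('D',[(22,207),(55,207),(72,384),(38,384)]),('C',[(213,209),(248,209),(253,386),(222,386)]),('B',[(406,208),(441,208),(441,386),(408,386)])):
    print(n,np.mean([loc(c,x,y,.099,180,80,3) for x,y in q],0),[loc(c,x,y,.099,180,80,3).tolist() for x,y in q])
st()
```

```text
bar now [-42.6 -31.8]
bar now [-32.3 -32.2]
bar now [-42.9  53.7]
bar now [-31.8  53.9]
bar before [-70.7 -25.3]
bar before [-60.7 -25.8]
bar before [-70.7  56.7]
bar before [-61.   56.9]
D [ -1.1 -91.1] [[-30.5, -96.5], [-30.5, -85.9], [28.3, -85.3], [28.3, -96.7]]
C [ -0.4   -30.025] [[-29.8, -35.5], [-29.8, -24.3], [29.0, -25.0], [29.0, -35.3]]
B [-0.5 32. ] [[-30.1, 26.1], [-30.1, 37.3], [29.1, 37.8], [29.1, 26.8]]
t 51.65 p [0.4941 0.2339 0.2647] F [ 0.0901  0.3245 -0.1926] M [-0.008  -0.0049  0.0375] w 0.0002
yaxis ang deg 79.76617115620363 z [-0.0012 -0.0004 -1.    ] q6 [ 0.2376  0.3733  1.5783 -0.0001  1.1913 -1.1545]
```

The bar has moved 28.3 mm and was blocked hard at its stop, with its contacts at the plates' edges. The plates measure within about 1–2 mm of the slot centres, upright. One last look at the jars.

View pics/s21f.png

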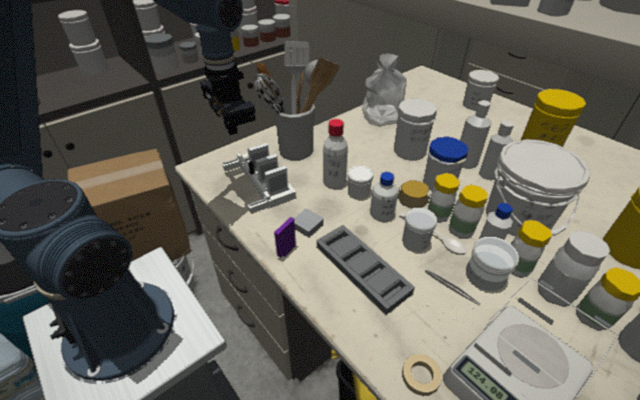

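The rack is empty, three plates stand in the cell, the jars stand (e.g. (418,228) and (493,257)), and the arm is clear.

```bash
python3 -c "
from plant import *
hand_in()"
```

```text
the job is handed in; nothing more can be done
```

The job is done and handed in at about 52 s on the robot's clock. All three plates that were there are home in the cell, and the contact rail is pushed up to them.

- **Plates:** I felt each plate's foot on the steel block before placing it. The slots are named A to D from the robot's left.
  - Two plates were stepped at their near end. One went unturned into slot C (stud at the near end), the other turned half round into slot D (stud at the far end).
  - The third plate's near end was full, so its step was at the far end; a picture showed the notch there. I stood it back in the rack to regrip it, then put it unturned into slot B (stud at the far end).
- **Feeler:** It was knocked aside during the run, so I measured it again before feeling the third plate.
- **Seating:** Each plate was lowered without resistance until it met the slot floor at the expected height. In the last wrist picture all three measure within about 2 mm of their slot centres and stand upright.
- **Rail:** It moved about 28 mm in the pictures and then stopped hard at about 7 N. The slide itself cannot be read directly, so "past 27 mm" rests on those two checks.
- **Jars:** The jars were upright in the last scene picture, and the arm was clear.

No check failed or disagreed.

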